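# Chuck the slim sanding drum in the bench spindle

## Task

Fit the slimmer of the two sanding drums to the bench spindle. It stands shank up, so pick it up, lay it on its side on the bench and let go, then take it again so that the shank goes down into the open chuck until the drum rests on the jaws, without dropping it. Let go and turn the knurled chuck sleeve clockwise (seen from above), regripping as needed, until all three jaws grip the shank firmly; leave the wider drum standing where it is.

Things in the scene. Friction and masses are not known exactly. Their poses are not given: they have to be found in the camera images.
- slim_drum: the drum to fit: brown abrasive cylinder, 30 mm diameter, 30 mm long, then a 27 mm steel washer 2 mm thick and a steel shank of 10 mm diameter, 32 mm long (64 mm overall, 55 to 115 g). Origin at the centre of the flat end it first stands on; its z axis runs toward the shank tip: up at first, down when fitted. Balance point 19 mm from the flat end
- slim_drum_middle (a point): on the slim drum's axis at the middle of its abrasive, 15 mm from the flat end. When the drum lies on its side it rests on the abrasive, its axis level and 15 mm above the bench, and hardly rolls
- wide_drum: the other drum, not to be used: same make and same shank, but 46 mm diameter and 22 mm long (56 mm overall). Stands shank up, origin at the centre of its flat lower end, z up. The two drums stand at least 120 mm apart in x and may have changed places
- spindle: bench sanding spindle, fixed to the bench: a grey housing 150 x 176 mm and 60 mm high, with a three-jaw keyless chuck pointing straight up from its middle. Origin on the bench under the chuck axis, z up
- chuck_nose (a point): on the chuck axis at the height of the three jaw tops, 103 mm above the bench; these stand 3 mm above the sleeve's top. The open hole between the jaws is 15 to 17 mm wide and 37 mm deep, so the drum's washer comes to rest on the jaw tops before the shank reaches the bottom
- sleeve_grip (a point): on the chuck axis 90 mm above the bench: the height at which to grip the sleeve, a dark knurled ring of 48 mm diameter, from 74 to 100 mm above the bench, with free space round it down to 66 mm. The drum in the chuck stands 35 mm above the sleeve's top
- sleeve (a joint): rotation of the sleeve in rad: 0 fully open, grows clockwise seen from above (closing), end stop 3.0; starts between 0 and 0.5. Each rad moves all jaws 1.8 mm inward; they touch a centred 10 mm shank at about 1.9. It turns with about 0.2 N m of friction (0.4 N m when tight) and stays where it is left; from about 2.3 on the jaws grip firmly, and turning on to the stop does no harm
- jaw_a: first of the three coupled steel jaws, 6.6 mm wide, 21 mm deep; origin at the top of its inner face, z up; moves toward the chuck axis as the sleeve closes
- jaw_b: second jaw, 120 degrees further round, the same
- jaw_c: third jaw, the same
There are look-alikes about, which are no part of the job. Leave any blue or green look-alike of the slim_drum alone.

How it is judged:
On the way, in this order (a step that is already met when the one before it is completed fails the run):
1. the slim drum is picked up in the fingers, clear of the bench (height (world z) of slim_drum above 0.025 m and contact force between the fingers and slim_drum above 0.5 N), for 0.1 s.
2. the slim drum lies on its side on the bench, let go (angle between slim_drum's own z axis and vertical between 1.4 and 1.74 rad and height (world z) of slim_drum below 0.022 m and contact force between the fingers and slim_drum below 0.05 N and linear speed of slim_drum below 0.05 m/s), for 0.2 s.
3. the slim drum stands upright on the jaws, shank down in the chuck, let go (angle between slim_drum's own z axis and vertical above 2.95 rad and horizontal distance between slim_drum and chuck_nose below 0.006 m and z of slim_drum in the frame of chuck_nose below 0.036 m and contact force between the fingers and slim_drum below 0.05 N), for 0.2 s.
At the end, for the whole second after the job is handed in: the slim drum stands shank down in the chuck, upright within about 6 degrees, its washer no more than 4 mm above the jaw tops and its axis within 3 mm of the chuck axis, with each of the three jaws pressing on it with more than 5 N; the wide drum still stands within 30 mm of where it was (angle between slim_drum's own z axis and vertical above 3.04 rad and horizontal distance between slim_drum and chuck_nose below 0.003 m and z of slim_drum in the frame of chuck_nose below 0.036 m and contact force between each of jaw_a, jaw_b, jaw_c and slim_drum above 5 N and linear speed of slim_drum below 0.02 m/s and distance of wide_drum from where it was at the start of the episode below 0.03 m and angle between wide_drum's own z axis and vertical below 0.2 rad); the robot touches nothing.
It fails at once if the wide drum is shifted by more than 50 mm or knocked over (distance of wide_drum from where it was at the start of the episode above 0.05 m or angle between wide_drum's own z axis and vertical above 0.6 rad).
It fails at once if the slim drum is dropped (falls freely by about 2 cm or more) (linear speed of slim_drum above 0.6 m/s and contact force between the fingers and slim_drum below 0.05 N).
It also fails if it takes over 72 s, if anything falls off the work surface, if the arm or the gripper's body presses on something with over 40 N, if the wrist force passes 120 N, or if a joint passes its speed limit or range.

## Robot

A 7-joint arm with a two-finger parallel gripper is mounted at the origin on a cart in front of the work surface, level with it; the furniture and walls round the work are solid. World frame = base frame: x ahead of the robot, y to its left, z up, the work surface at z = 0. Lengths are in m, angles in rad, forces in N, time in s.
With the tool pointing down it reaches from about 0.4 to 0.85 m from the base axis. Payload 4.5 kg.
Tool frame: the origin (TCP) lies midway between the tips of the shut fingers; the grasp point (between the pads) lies 19 mm behind it; z points along the fingers, y is the line along which they close (so a half turn about z gives the same grasp; the last joint's range is limited). The gripper opens to 88 mm and grips with 3 to 60 N. Pads are 18 mm wide; open, the fingers measure 123 mm over their backs; the gripper's body (75 mm by 187 mm) begins 45 mm behind the grasp point.
Start: joints at [1.188, 0.689, -0.195, 1.565, 0.157, 0.902, -0.215], TCP at [0.253, -0.572, 0.21] pointing down, gripper open.
Joint ranges: [-3.01, 3.01], [-0.46, 2.08], [-1.47, 1.51], [0.13, 2.56], [-1, 4.14], [0.04, 2.09], [-2.66, 2.66]. Speed limits (rad/s): [2.57, 2.57, 3.14, 3.14, 3.14, 3.14, 3.14].

## Interface

Orientations are given as a unit quaternion [x, y, z, w].
In Python, from plant import r, eyes, finish_job gives the robot as it stands. The module is installed in compiled form; this text tells all that it offers.
- The arm moves only by the tool move_arm, never from a script. Its argument "motion" is a list of rows, each a list of 7 numbers: the shift along the tool's x, y, z in mm, then the turn, a rotation vector about the tool's x, y, z in degrees, then the closure, from 0 (fully open) to 1 (shut). A call has 1 to 5 rows; each row is the pose to reach, as a shift and turn from the pose commanded when the call began, along the tool's axes at that moment; what a row does not reach only later rows make up. A row lasts 1/8 s, in which the tool goes at most 62.5 mm and 10.7 degrees, less where a joint would pass 70% of its speed; a pose out of reach is approached as far as the arm can. A call with a gripper value outside its range is refused whole. The fingers move at their own pace and stop on an object; "newtons" is the grip in N (left out, the last holds). Time passes only in rows, so rows that repeat a pose let the fingers close. It gives the time, the measured TCP pose, the force, the opening and the grip force at its end, in the units of the state.
- r.get_state(): the state, without advancing time (a new reading comes with each control period).
- eyes.snapshot(name): name is "scene" or "side" or "wrist"; returns a dict with "frame" (400x640x3 uint8, red, green, blue), "z_map" (400x640 float32, m along the optical axis (not along the pixel's ray), 0 where there is no reading), "intrinsics" (3x3 intrinsics, pixels), "world_to_cam" (4x4, takes a point from world to camera coordinates). Camera axes: x right, y down, z forward; pixel columns grow to the right and rows downward; lengths in m; the calibration is good to about 2 mm. A picture is of the moment at which its call begins.
- finish_job(): hands the job in; it is judged then, once.
The state is a dict: "clock": time; "q": joint angles; "qd": joint speeds; "joint_torque": joint torques, N m; "tool_pos": TCP position; "eef_rot": TCP orientation; "contact_force": force on the tool from outside, world axes, zero at the start; "moment": the same for the moment, N m; "opening": opening from 0.0 (shut) to 1.0 (fully open); "finger_force": force on a finger pad.
Only numpy, scipy, OpenCV 4.12 (cv2) and the standard library are available. Lean on these libraries where they do the work, as an engineer would, in place of code of your own. Each camera call takes 0.05 s, during which the arm holds its last target. There are 200 camera calls.

## Working session

There is one attempt and no reset: what is moved stays moved. The work goes in short steps, Python scripts to look and compute and a tool call to move; the robot and the scene stay as the last step left them, time stands still between calls to the robot, and variables do not carry over. Pictures are saved under pics/ and viewed, at most 10 in all, crops included, and the job is handed in when it is done.

Besides the shell and the picture viewer there is one more tool, called after "Call:" in YAML: its name, and indented under it one key for each argument. move_arm: Moves the arm, as the interface text tells. Its arguments: {"type":"object","properties":{"motion":{"type":"array","items":{"type":"array","items":{"type":"number"}}},"newtons":{"type":"number"}},"required":["motion"]}

```bash
mkdir -p pics; cat > h.py <<'E'
from plant import r, eyes, finish_job
import numpy as np, cv2
from scipy.spatial.transform import Rotation as R
def snap(n,f):
    s=eyes.snapshot(n); cv2.imwrite('pics/'+f+'.png',s['frame'][:,:,::-1]); np.savez('pics/'+f,**{k:s[k] for k in('frame','z_map','intrinsics','world_to_cam')}); return s
def world(s):
    z=s['z_map'];K=s['intrinsics'];v,u=np.mgrid[:400,:640]
    p=np.stack([(u-K[0,2])/K[0,0]*z,(v-K[1,2])/K[1,1]*z,z],-1)
    T=np.linalg.inv(s['world_to_cam']); w=p@T[:3,:3].T+T[:3,3]; w[z==0]=np.nan; return w
E
python3 - <<'E'
from h import *
snap('scene','scene0');snap('side','side0');snap('wrist','wrist0')
a=[cv2.imread(f'pics/{n}0.png') for n in('scene','side')]
s=r.get_state();print(s)
for n in('scene','side'):
    d=np.load(f'pics/{n}0.npz');T=np.linalg.inv(d['world_to_cam']);print(n,T[:3,3],T[:3,2])
E
```

```text
{'clock': 0.15, 'q': array([ 1.18778987,  0.68980336, -0.19454133,  1.56607608,  0.15730812,
        0.90250806, -0.21511601]), 'qd': array([-0.00060571, -0.00162755,  0.00148188, -0.00521043, -0.0005042 ,
        0.00109917,  0.00067721]), 'joint_torque': array([-1.57465161e-03, -5.27863955e+01, -1.26825023e+00, -1.53586006e+01,
       -5.24062430e-02,  3.89872395e-03,  1.28066013e-04]), 'tool_pos': array([ 0.2527881 , -0.5710349 ,  0.20899489]), 'eef_rot': array([ 9.78355920e-01,  2.06928008e-01, -1.93674342e-04, -6.74522047e-04]), 'contact_force': array([-0.07216013, -0.84441634,  0.79155091]), 'moment': array([-0.00668503, -0.07149579, -0.02558193]), 'finger_force': 0.0, 'opening': 1.0009383567728836}
scene [-0.00922118  0.52870339  0.63832127] [ 0.60229245 -0.54603938 -0.58230988]
side [0.42679384 0.89589861 0.43491481] [ 0.15855205 -0.92231403 -0.35241748]
```

View pics/scene0.png

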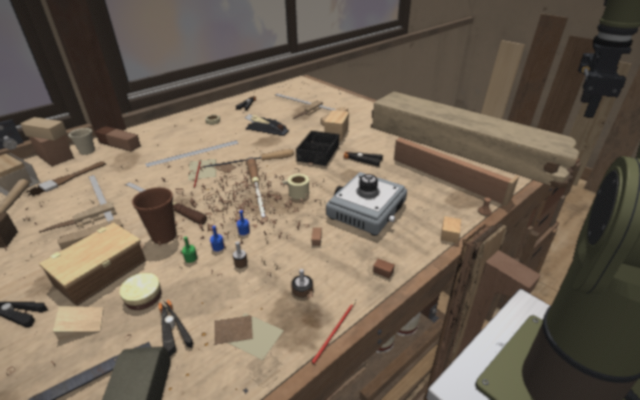

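View pics/side0.png

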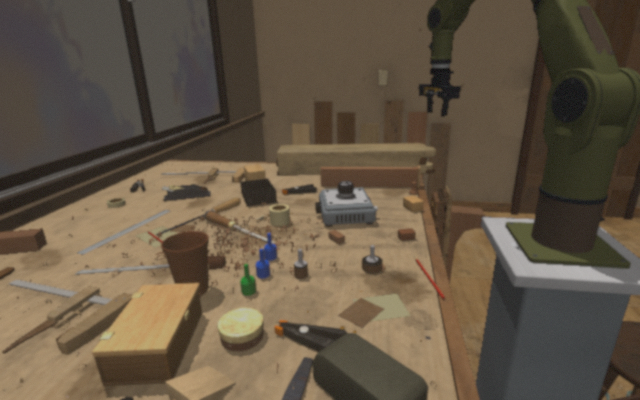

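The candidates in the scene view are: dark/brown at (240,257), which looks slim; dark/brown at (302,285), which looks wide; blue at (217,240) and (243,222); and green at (190,250). The spindle is at (368,195). I choose (240,257) and will check it in a crop.

```bash
python3 - <<'E'
import h
from h import *
c=[]
for n,(x,y) in (('scene',(180,205)),('side',(235,215))):
    im=cv2.imread(f'pics/{n}0.png')[y:y+105,x:x+160]; c.append(cv2.resize(im,None,fx=4.5,fy=2.8*1.0,interpolation=3) if 0 else cv2.resize(im,None,fx=2.8*1,fy=2.8,interpolation=3))
im=cv2.imread('pics/scene0.png')[160:245,320:415]
c=np.vstack(c); e=cv2.resize(im,None,fx=3.4,fy=3.4,interpolation=3); b=np.zeros((c.shape[0],e.shape[1],3),np.uint8); b[:e.shape[0]]=e
cv2.imwrite('pics/crop1.png',np.hstack([c,b])); print(c.shape,b.shape)
for n in('scene','side'):
    d=dict(np.load(f'pics/{n}0.npz'));w=world(d)
    for nm,(xm,xM,ym,yM) in {'all':(0.2,.95,-.5,.5)}.items():
        m=(w[...,0]>xm)&(w[...,0]<xM)&(w[...,1]>ym)&(w[...,1]<yM)&(w[...,2]>.012)
        k,l,st,ce=cv2.connectedComponentsWithStats(m.astype(np.uint8))
        for i in range(1,k):
            if st[i,4]>40:
                q=w[l==i];t=q[q[:,2]>np.max(q[:,2])-.008]
                print(n,ce[i].round(),st[i,4],'ctr',((q.min(0)+q.max(0))/2).round(3),'zmax',q[:,2].max().round(3),'top',t.mean(0).round(3),'ext',(q.max(0)-q.min(0)).round(3))
E
```

```text
(588, 448, 3) (588, 323, 3)
scene [598.  84.] 624 ctr [ 0.229 -0.485  0.324] zmax 0.346 top [ 0.228 -0.485  0.343] ext [0.059 0.029 0.045]
scene [324. 138.] 1422 ctr [ 0.866 -0.297  0.041] zmax 0.069 top [ 0.913 -0.373  0.066] ext [0.168 0.287 0.057]
scene [456. 169.] 2794 ctr [ 0.49  -0.412  0.044] zmax 0.075 top [ 0.467 -0.404  0.07 ] ext [0.36  0.071 0.063]
scene [277. 153.] 220 ctr [ 0.92  -0.12   0.022] zmax 0.031 top [ 0.913 -0.133  0.027] ext [0.06  0.094 0.019]
scene [364. 156.] 249 ctr [ 0.731 -0.315  0.017] zmax 0.023 top [ 0.726 -0.311  0.018] ext [0.122 0.08  0.011]
scene [252. 170.] 259 ctr [ 0.88  -0.009  0.023] zmax 0.033 top [ 0.911 -0.022  0.028] ext [0.136 0.085 0.021]
scene [366. 202.] 3302 ctr [ 0.543 -0.124  0.059] zmax 0.105 top [ 0.543 -0.122  0.1  ] ext [0.181 0.204 0.093]
scene [298. 184.] 413 ctr [ 0.728 -0.048  0.031] zmax 0.049 top [ 0.726 -0.046  0.045] ext [0.061 0.058 0.037]
scene [162. 212.] 2139 ctr [0.83  0.266 0.065] zmax 0.118 top [0.809 0.306 0.113] ext [0.132 0.167 0.106]
scene [486. 204.] 93 ctr [ 0.334 -0.338  0.028] zmax 0.043 top [ 0.334 -0.3
[... 2640 characters left out ...]
687 0.196 0.037] zmax 0.063 top [0.687 0.199 0.06 ] ext [0.035 0.106 0.05 ]
side [372. 259.] 277 ctr [0.452 0.173 0.033] zmax 0.055 top [0.453 0.173 0.052] ext [0.044 0.043 0.043]
side [300. 264.] 233 ctr [0.608 0.225 0.038] zmax 0.063 top [0.601 0.224 0.059] ext [0.042 0.028 0.051]
side [247. 280.] 266 ctr [0.692 0.298 0.037] zmax 0.063 top [0.693 0.298 0.06 ] ext [0.029 0.028 0.05 ]
side [241. 326.] 1391 ctr [0.659 0.422 0.023] zmax 0.034 top [0.657 0.424 0.03 ] ext [0.075 0.074 0.022]
side [332. 339.] 1595 ctr [0.509 0.445 0.039] zmax 0.065 top [0.461 0.486 0.062] ext [0.19  0.111 0.053]
side [314. 367.] 45 ctr [0.518 0.497 0.03 ] zmax 0.046 top [0.518 0.499 0.042] ext [0.007 0.006 0.033]
```

View pics/crop1.png

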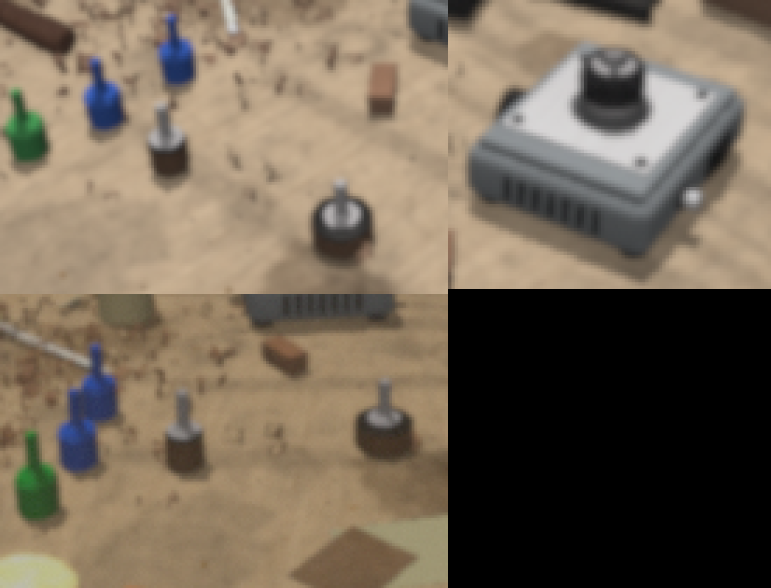

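The crop confirms it. The slim drum is the brown one at scene (240,257), world about (0.601, 0.224), and the wide drum is at (0.452, 0.173). The chuck axis is at about (0.5435, -0.121). I'll move over toward the drum and collect joint data on the way to identify the kinematics.

Call:
move_arm:
  motion:
    - [50,-45,-15,0,0,0,0]
    - [95,-87,-30,0,0,0,0]
    - [140,-129,-45,0,0,0,0]
    - [185,-171,-60,0,0,0,0]
    - [230,-210,-60,0,0,0,0]

```text
clock: 0.78
tool_pos: [0.3769, -0.2902, 0.2704]
eef_rot: [0.978, 0.207, 0.001, 0.001]
contact_force: [1.1, -0.7, 0.0]
opening: 1.0
finger_force: 0.0
```

```bash
cat >> h.py <<'E'
def log():
    s=r.get_state(); open('log.txt','a').write(repr([list(map(float,s['q'])),list(map(float,s['tool_pos'])),list(map(float,s['eef_rot']))])+'\n'); return s
E
python3 -c "
from h import *
s=log();print(s['clock'],s['q'].round(3),s['tool_pos'],s['eef_rot'].round(3))"
```

```text
0.775 [ 0.706  0.413 -0.215  1.919  0.118  0.819 -0.726] [ 0.3768816  -0.29019541  0.27036975] [0.978 0.207 0.001 0.001]
```

Call:
move_arm:
  motion:
    - [45,-41,0,0,0,0,0]
    - [90,-83,0,0,0,0,0]
    - [135,-124,0,0,0,0,0]
    - [180,-165,0,0,0,0,0]
    - [225,-206,0,0,0,0,0]

```text
clock: 1.4
tool_pos: [0.4987, -0.0104, 0.2694]
eef_rot: [0.978, 0.207, -0.0, 0.0]
contact_force: [0.6, -0.5, 0.5]
opening: 1.004
finger_force: 0.0
```

```bash
python3 -c "
from h import *
s=log();print(s['clock'],s['q'].round(3),s['tool_pos'],s['eef_rot'].round(3))"
```

```text
1.4 [ 0.084  0.449 -0.235  1.857  0.135  0.851 -1.372] [ 0.49869591 -0.01044755  0.26940057] [ 0.978  0.207 -0.     0.   ]
```

Call:
move_arm:
  motion:
    - [45,-41,0,0,0,0,0]
    - [90,-83,0,0,0,0,0]
    - [135,-124,0,0,0,0,0]
    - [180,-165,0,0,0,0,0]
    - [185,-170,0,10,8,0,0]

```text
clock: 2.02
tool_pos: [0.5966, 0.237, 0.2695]
eef_rot: [0.971, 0.217, 0.044, -0.09]
contact_force: [-0.5, -2.1, -0.6]
opening: 1.005
finger_force: 0.0
```

```bash
python3 - <<'E'
from h import *
import itertools
from scipy.optimize import least_squares
s=log();print(s['clock'],s['q'].round(3),s['tool_pos'],s['eef_rot'].round(3))
D=[eval(l) for l in open('log.txt')]
D.insert(0,[[1.18778987,0.68980336,-0.19454133,1.56607608,0.15730812,0.90250806,-0.21511601],[0.2527881,-0.5710349,0.20899489],[.978355920,.206928008,-1.93674342e-4,-6.74522047e-4]])
def fk(q,sg,p):
    # offsets p[0:7], link p[7:]: d1,(a,d)x
    T=R.identity();x=np.zeros(3)
    L=[[0,0,0],[0,0,p[7]],[p[8],0,p[9]],[p[10],0,0],[p[11],0,p[12]],[p[13],0,0],[p[14],0,p[15]]]
    for i in range(7):
        x=x+T.apply(L[i]); T=T*R.from_rotvec((q[i]*sg[i]+p[i])*np.array([0,0,1.] if i%2==0 else [0,1.,0]))
    return x+T.apply([0,0,p[16]]),T
best=[]
for sg in itertools.product([1,-1],repeat=4):
    for o7 in range(4):
        S=[sg[0],1,sg[1],1,sg[2],1,sg[3]]
        p0=np.zeros(17);p0[6]=o7*np.pi/2
        def f(v):
            p=p0.copy();p[7]=v[0];p[9]=v[1];p[12]=v[2];p[16]=v[3];p[8]=v[4];p[14]=v[5];o=[]
            for q,x,e in D:
                X,T=fk(q,S,p);o+=list((X-x)*5)+list((T.inv()*R.from_quat(e)).as_rotvec())
            return np.r_[o,.003*np.array(v[4:])]
        z=least_squares(f,[.35,.35,.35,.2,0,0]);best.append((z.cost,S,o7,z.x.round(4)))
best.sort(key=lambda b:b[0])
for b in best[:4]:print(b)
E
```

```text
2.025 [-0.173  0.613 -0.325  1.56   0.034  0.869 -1.581] [0.59663139 0.23703177 0.26950534] [ 0.971  0.217  0.044 -0.09 ]
(np.float64(0.010506663753095865), [-1, 1, -1, 1, -1, 1, -1], 1, array([ 0.4268,  0.5617,  0.9566, -0.055 ,  0.1728,  0.6104]))
(np.float64(0.17293383525196754), [-1, 1, -1, 1, 1, 1, -1], 1, array([-0.3204,  0.6413, -0.1664,  0.1617, -0.1472, -0.4844]))
(np.float64(0.6809143454770789), [-1, 1, 1, 1, -1, 1, -1], 1, array([-0.3194,  0.6267,  1.4771, -1.1626,  0.3012,  1.1445]))
(np.float64(0.826869412223965), [-1, 1, 1, 1, 1, 1, -1], 1, array([-0.5875,  0.6616,  1.6278, -1.5131,  0.3306,  1.2926]))
```

```bash
cat > kin.py <<'E'
from h import *
from scipy.optimize import least_squares
S=[-1,1,-1,1,-1,1,-1]
D=[eval(l) for l in open('log.txt')]
D.insert(0,[[1.18778987,0.68980336,-0.19454133,1.56607608,0.15730812,0.90250806,-0.21511601],[0.2527881,-0.5710349,0.20899489],[.978355920,.206928008,-1.93674342e-4,-6.74522047e-4]])
def fk(q,p):
    T=R.identity();x=np.zeros(3)
    L=[[0,0,0],[p[13],p[14],p[7]],[p[8],0,p[9]],[p[10],0,0],[p[11],0,p[12]],[0,0,0],[p[15],0,0]]
    for i in range(7):
        x=x+T.apply(L[i]); T=T*R.from_rotvec((q[i]*S[i]+p[i])*np.array([0,0,1.] if i%2==0 else [0,1.,0]))
    return x+T.apply([0,0,p[16]]),T
E
python3 - <<'E'
from kin import *
p0=np.zeros(17);p0[6]=np.pi/2
ro=lambda o,i,p:[(R.from_quat(e).inv()*fk(q,p)[1]).as_rotvec() for q,x,e in D]
print(np.array(ro(0,0,p0)).round(4))
z=least_squares(lambda v:np.r_[np.ravel(ro(0,0,np.r_[v,np.zeros(10)])),.01*(v-p0[:7])],p0[:7]);print(z.x.round(3));print(z.fun[:12].round(4))
E
```

```text
[[ 0.  0. -0.]
 [ 0.  0.  0.]
 [ 0. -0.  0.]
 [ 0.  0.  0.]]
[0.    0.    0.    0.    0.    0.    1.571]
[ 0.  0. -0.  0.  0.  0.  0. -0.  0.  0.  0.  0.]
```

```bash
python3 - <<'E'
from kin import *
p0=np.zeros(17);p0[6]=np.pi/2
def A(idx):
    M=[];b=[]
    for q,x,e in D:
        M.append(np.array([fk(q,np.r_[p0[:7],np.eye(10)[i-7]])[0] for i in idx]).T);b.append(x)
    return np.vstack(M),np.hstack(b)
for idx in ([7,9,12,16],[7,9,12,16,15],[7,9,10,11,12,16],[7,8,9,12,16],[7,9,11,12,15,16],[7,9,10,11,12,15,16],list(range(7,17))):
    M,b=A(idx);x,_,_,sv=np.linalg.lstsq(M,b,rcond=None);print(idx,x.round(4),'res',abs(M@x-b).max().round(5),sv.min().round(3))
E
```

```text
[7, 9, 12, 16] [0.0967 0.7367 0.2276 0.3289] res 0.02858 0.13
[7, 9, 12, 16, 15] [0.096  0.7369 0.2859 0.2904 0.0444] res 0.02925 0.042
[7, 9, 10, 11, 12, 16] [ 0.1543  0.656  -0.0546 -0.249   0.1281  0.5994] res 0.00838 0.1
[7, 8, 9, 12, 16] [0.261  0.0836 0.6504 0.1921 0.3994] res 0.02228 0.104
[7, 9, 11, 12, 15, 16] [ 0.1661  0.6472 -0.251   0.338   0.2021  0.4401] res 0.00904 0.042
[7, 9, 10, 11, 12, 15, 16] [ 0.1555  0.655  -0.0492 -0.2496  0.1556  0.0252  0.5797] res 0.00856 0.023
[7, 8, 9, 10, 11, 12, 13, 14, 15, 16] [ 0.3602  0.0235  0.5639 -0.022  -0.0032  0.3312  0.0147 -0.0371  0.0039
  0.3821] res 0.00085 0.011
```

Call:
move_arm:
  motion:
    - [0,0,-20,0,-10,0,0.3]
    - [0,0,-40,0,-20,0,0.3]
    - [0,0,-40,0,-30,0,0.3]
    - [0,0,-40,0,-40,0,0.3]
    - [0,0,-40,0,-50,0,0.3]

```text
clock: 2.65
tool_pos: [0.5889, 0.2094, 0.2989]
eef_rot: [0.928, 0.222, -0.298, -0.01]
contact_force: [1.1, -0.6, -2.1]
opening: 0.699
finger_force: 0.0
```

```bash
python3 -c "
from h import *
s=log();print(s['clock'],s['q'].round(3),s['tool_pos'],s['eef_rot'].round(3))"
```

```text
2.65 [-0.371  1.03   0.031  0.678 -0.123  2.033 -1.47 ] [0.58889677 0.20944918 0.29885054] [ 0.928  0.222 -0.298 -0.01 ]
```

Call:
move_arm:
  motion:
    - [0,0,0,0,10,0,0.3]
    - [0,0,0,0,20,0,0.3]
    - [0,0,0,0,30,0,0.3]
    - [0,0,0,0,40,0,0.3]
    - [0,0,0,0,50,0,0.3]

```text
clock: 3.28
tool_pos: [0.5895, 0.2068, 0.3042]
eef_rot: [0.967, 0.195, 0.127, -0.1]
contact_force: [0.3, 0.7, -0.6]
opening: 0.697
finger_force: 0.0
```

Call:
move_arm:
  motion:
    - [0,0,0,-10,0,0,0.3]
    - [0,0,0,-20,0,0,0.3]
    - [0,0,0,-30,0,0,0.3]
    - [0,0,0,-40,0,0,0.3]
    - [0,0,0,-40,0,0,0.3]

```text
clock: 3.9
tool_pos: [0.587, 0.2147, 0.2998]
eef_rot: [0.943, 0.148, 0.182, 0.237]
contact_force: [-0.1, -0.7, -0.3]
opening: 0.704
finger_force: 0.0
```

```bash
cat >> kin.py <<'E'
names=['zs','y13','z3','xa','y35','xb','z5','y57','xc','zt','x13']
def chain(q,v):
    zs,y13,z3,xa,y35,xb,z5,y57,xc,zt,x13=v
    T=R.identity();x=np.zeros(3)
    L=[[0,0,0],[0,y13,zs],[x13,0,z3],[xa,y35,0],[xb,0,z5],[0,y57,0],[xc,0,0]]
    for i in range(7):
        x=x+T.apply(L[i]); T=T*R.from_rotvec((q[i]*S[i]+(np.pi/2 if i==6 else 0))*np.array([0,0,1.] if i%2==0 else [0,1.,0]))
    return x+T.apply([0,0,zt]),T
def fit():
    M=np.vstack([np.array([chain(q,np.eye(11)[i])[0] for i in range(11)]).T for q,x,e in D]);b=np.hstack([x for q,x,e in D])
    lam=3e-3;pr=np.array([.365,0,.395,0,0,0,.385,0,0,.3,0])
    v=np.linalg.lstsq(np.vstack([M,lam*np.eye(11)]),np.r_[b,lam*pr],rcond=None)[0]
    return v,abs(M@v-b).max()
E
python3 -c "
from h import *
s=log();print(s['clock'],s['q'].round(3),s['tool_pos'],s['eef_rot'].round(3))
from kin import *
v,e=fit();print(dict(zip(names,v.round(4))),e)"
```

```text
3.9 [-1.096  0.64   0.587  1.743  0.38   0.76  -2.152] [0.58702571 0.21467873 0.29979028] [0.943 0.148 0.182 0.237]
{'zs': np.float64(0.3471), 'y13': np.float64(-0.0188), 'z3': np.float64(0.5633), 'xa': np.float64(-0.0001), 'y35': np.float64(-0.0268), 'xb': np.float64(0.0001), 'z5': np.float64(0.3448), 'y57': np.float64(-0.0004), 'xc': np.float64(-0.0), 'zt': np.float64(0.3552), 'x13': np.float64(0.0001)} 9.046035323034829e-06
```

```bash
cat >> kin.py <<'E'
V,_=fit()
LO=np.array([-3.01,-.46,-1.47,.13,-1,.04,-2.66]);HI=np.array([3.01,2.08,1.51,2.56,4.14,2.09,2.66])
Z=np.array([0,0,1.])
def pose(G,az,t,f,off=.010):
    u=np.array([np.cos(np.radians(az)),np.sin(np.radians(az)),0]);t=np.radians(t)
    z=np.sin(t)*u-np.cos(t)*Z; y=f*np.cross(Z,u); return np.asarray(G)+off*z, R.from_matrix(np.c_[np.cross(y,z),y,z])
def ik(P,Rt,q0,w=.003):
    f=lambda q:np.r_[(chain(q,V)[0]-P)*3,(Rt.inv()*chain(q,V)[1]).as_rotvec(),w*(q-q0)]
    z=least_squares(f,np.clip(q0,LO+.01,HI-.01),bounds=(LO,HI),xtol=1e-6);e=z.fun[:6];return z.x,np.abs(e).max()
def path(q,Ps,n=4):
    P0,R0=chain(q,V);m=9;mj=None
    for P,Rt in Ps:
        d=(R0.inv()*Rt).as_rotvec()
        for k in range(1,n+1):
            q,e=ik(P0+(P-P0)*k/n,R0*R.from_rotvec(d*k/n),q)
            mg=np.minimum(q-LO,HI-q)
            if mg.min()<m:m=mg.min();mj=(int(mg.argmin()))
            if e>.01:return q,-e,mj
        P0,R0=P,Rt
    return q,m,mj
def move(P,Rt):
    "shift mm and rotvec deg in present tool axes"
    s=r.get_state();T=R.from_quat(s['eef_rot']);return (T.inv().apply(P-s['tool_pos'])*1000).round(1),np.degrees((T.inv()*Rt).as_rotvec()).round(1)
E
cat > plan.py <<'E'
from kin import *
q=np.array(eval(open('log.txt').read().split('\n')[-2])[0])
up=np.array([0,0,.1]);slim=np.array([.601,.224,.02]);lay=np.array([.533,.29,.015]);ch=np.array([.5435,-.121,.123])
for f in(1,-1):
  for azA in(0,20,45,70,110,-30,-60):
    A=pose(slim,azA,45,f);qa,m,j=path(q,[pose(slim+[0,0,.1],azA,45,f),A])
    print('A',f,azA,round(m,3),j)
    if m<.05:continue
    for azu in (90,118,145,-30,-62,-90):   # shank dir u'
      B=pose(lay,azu+180,45,-f)
      qb,mb,jb=path(qa,[(A[0]+up,A[1]),(B[0]+up,B[1]),B])
      if mb<.05:continue
      for f2 in(1,-1):
        C=pose(lay,azu,45,f2);qc,mc,jc=path(qb,[(B[0]+up,B[1]),(C[0]+up,C[1]),C])
        if mc<.05: continue
        for azd in range(-180,180,30): # lean at chuck
          Dp=pose(ch,azd,45,-f2);qd,md,jd=path(qc,[(C[0]+2*up,C[1]),(Dp[0]+up,Dp[1]),Dp],3)
          if md>.05:print(f,azA,azu,f2,azd,'margins',round(m,2),round(mb,2),round(mc,2),round(md,2),flush=True)
E
timeout 550 python3 plan.py
```

```text
A 1 0 0.246 3
1 0 118 -1 -180 margins 0.25 0.16 0.12 0.21
1 0 118 -1 -150 margins 0.25 0.16 0.12 0.42
1 0 118 -1 -120 margins 0.25 0.16 0.12 0.42
1 0 118 -1 -90 margins 0.25 0.16 0.12 0.42
1 0 118 -1 -60 margins 0.25 0.16 0.12 0.28
1 0 118 -1 120 margins 0.25 0.16 0.12 0.21
1 0 118 -1 150 margins 0.25 0.16 0.12 0.16
1 0 -62 1 -120 margins 0.25 0.07 0.21 0.19
1 0 -62 1 -90 margins 0.25 0.07 0.21 0.46
1 0 -62 1 30 margins 0.25 0.07 0.21 0.08
1 0 -62 1 60 margins 0.25 0.07 0.21 0.12
1 0 -62 1 90 margins 0.25 0.07 0.21 0.15
1 0 -62 1 120 margins 0.25 0.07 0.21 0.23
1 0 -62 1 150 margins 0.25 0.07 0.21 0.1
1 0 -90 1 -120 margins 0.25 0.09 0.13 0.13
1 0 -90 1 -90 margins 0.25 0.09 0.13 0.31
1 0 -90 1 30 margins 0.25 0.09 0.13 0.07
1 0 -90 1 60 margins 0.25 0.09 0.13 0.15
1 0 -90 1 90 margins 0.25 0.09 0.13 0.16
1 0 -90 1 120 margins 0.25 0.09 0.13 0.23
1 0 -90 1 150 margins 0.25 0.09 0.13 0.1
A 1 20 0.106 6
1 20 -30 1 -90 margins 0.11 0.07 0.15 0.26
1 20 -30 1 -60 margins 0.11 0.07 0.15 0.31
1 20 -62 1 -120 margins 0.11 0.13 0.13 0.11
1 20 -62 1 -90 margins 0.11 0.13 0.13 0.37
1 20 -62 1 3
[... 5681 characters left out ...]
10 145 -1 150 margins 0.12 0.24 0.14 0.09
-1 110 -30 1 -120 margins 0.12 0.24 0.19 0.18
-1 110 -30 1 -90 margins 0.12 0.24 0.19 0.48
-1 110 -30 1 -60 margins 0.12 0.24 0.19 0.3
-1 110 -30 1 30 margins 0.12 0.24 0.19 0.12
-1 110 -30 1 90 margins 0.12 0.24 0.19 0.07
-1 110 -30 1 120 margins 0.12 0.24 0.19 0.15
-1 110 -30 1 150 margins 0.12 0.24 0.19 0.08
-1 110 -62 1 -120 margins 0.12 0.19 0.13 0.21
-1 110 -62 1 -90 margins 0.12 0.19 0.13 0.49
-1 110 -62 1 30 margins 0.12 0.19 0.13 0.07
-1 110 -62 1 60 margins 0.12 0.19 0.13 0.15
-1 110 -62 1 90 margins 0.12 0.19 0.13 0.19
-1 110 -62 1 120 margins 0.12 0.19 0.13 0.27
-1 110 -62 1 150 margins 0.12 0.19 0.13 0.12
A -1 -30 -0.022 4
A -1 -60 0.0 6
```

```bash
python3 - <<'E'
from kin import *
print(move(*pose([.601,.224,.09],-60,45,1)))
E
```

```text
(array([ -42.5, -107.9,  184.1]), array([  -3.8,  -16.5, -105.2]))
```

Call:
move_arm:
  motion:
    - [-4,-10,10,-0.4,-1.6,-10.4,0.4]
    - [-8,-20,20,-0.8,-3.2,-20.8,0.4]
    - [-12,-30,30,-1.1,-4.9,-31.2,0.4]
    - [-16,-40,40,-1.5,-6.5,-41.6,0.4]
    - [-20,-50,50,-1.9,-8.2,-52,0.4]

```text
clock: 4.53
tool_pos: [0.5837, 0.2208, 0.2317]
eef_rot: [0.792, 0.522, -0.005, 0.317]
contact_force: [-0.3, -0.3, 0.5]
opening: 0.597
finger_force: 0.0
```

```bash
python3 - <<'E'
from kin import *
s=r.get_state();print(s['q'].round(2));print(move(*pose([.601,.224,.09],-60,45,1)))
E
```

```text
[-0.95  0.76  0.31  1.66  0.54  0.93 -1.48]
(array([ 57.4, -55.9, 127.1]), array([ -2.4,  -8.2, -53.7]))
```

Call:
move_arm:
  motion:
    - [11,-11,25,-0.5,-1.6,-10.5,0.4]
    - [22,-22,50,-0.9,-3.2,-21,0.4]
    - [34,-34,75,-1.4,-4.9,-31.5,0.4]
    - [46,-45,100,-1.9,-6.5,-42,0.4]
    - [57,-56,127,-2.4,-8.2,-52.5,0.4]

```text
clock: 5.15
tool_pos: [0.6052, 0.2181, 0.0826]
eef_rot: [0.471, 0.795, -0.188, 0.333]
contact_force: [0.0, 0.8, 0.2]
opening: 0.599
finger_force: 0.0
```

```bash
python3 - <<'E'
from kin import *
s=snap('wrist','w1');r_=r.get_state();print(r_['q'].round(2));print(move(*pose([.601,.224,.02],-60,45,1)))
w=world(s)
m=(abs(w[...,0]-.601)<.04)&(abs(w[...,1]-.224)<.04)&(w[...,2]>.012)&(w[...,2]<.08)
q=w[m];print(len(q),((q.min(0)+q.max(0))/2).round(4),q.max(0)-q.min(0)); 
t=q[q[:,2]>.04];print(t.mean(0).round(4),len(t))
E
```

```text
[-0.89  1.05  0.16  1.63  0.81  0.91 -0.94]
(array([45.4,  1.6, 46.1]), array([-0.3, -0. , -0.6]))
2471 [0.5958 0.2106 0.0383] [0.06812538 0.0531691  0.05253688]
[0.6003 0.2241 0.0536] 571
```

View pics/w1.png

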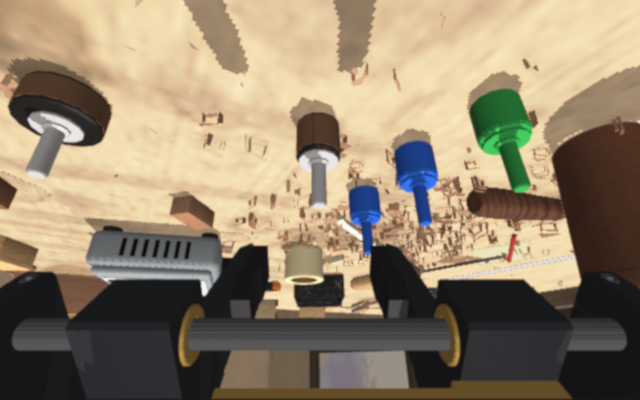

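The slim drum is at (318,140), centred between the fingertips at (258,250) and (380,250), and the shank measures (0.600, 0.224). I'll descend straight down and grip.

Call:
move_arm:
  motion:
    - [15,1,15,0,0,0,0.4]
    - [30,2,30,0,0,-0.3,0.4]
    - [45,2,45.5,0,0,-0.5,0.4]
    - [45,2,45.5,0,0,-0.5,0.6]
    - [45,2,45.5,0,0,-0.5,0.9]
  newtons: 25

```text
clock: 5.82
tool_pos: [0.6076, 0.2207, 0.0197]
eef_rot: [0.468, 0.796, -0.189, 0.334]
contact_force: [0.1, 0.0, 0.0]
opening: 0.4
finger_force: 0.0
```

Call:
move_arm:
  motion:
    - [0,0,0,0,0,0,0.9]
    - [0,0,0,0,0,0,0.9]

```text
clock: 6.08
tool_pos: [0.6077, 0.2209, 0.0199]
eef_rot: [0.469, 0.796, -0.188, 0.334]
contact_force: [-0.6, -0.2, -0.7]
opening: 0.172
finger_force: 0.0
```

```bash
python3 - <<'E'
from kin import *
s=snap('wrist','w2');d=r.get_state();print(d['opening'],d['finger_force'],d['tool_pos'],d['q'].round(2),d['contact_force'])
E
```

```text
0.12228012484102359 0.0 [0.60756558 0.22087753 0.01976068] [-0.9   1.14  0.17  1.6   0.83  0.86 -1.01] [1.11362226 0.18754787 0.37944348]
```

View pics/w2.png

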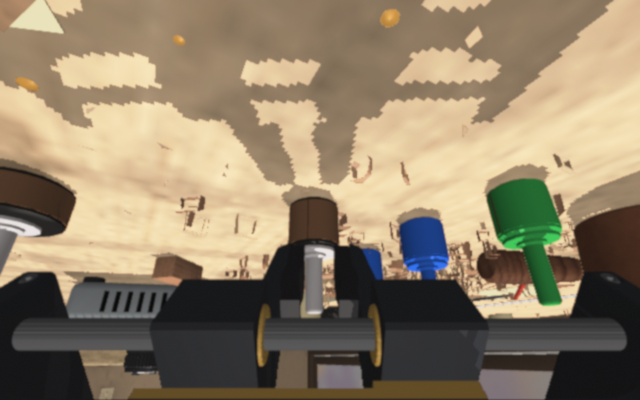

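```bash
python3 - <<'E'
from kin import *
d=dict(np.load('pics/w2.npz'));w=world(d);T=d['world_to_cam'];K=d['intrinsics']
def pr(p):
    c=T@np.r_[p,1];return (K@c[:3]/c[2])[:2].round(),c[2].round(3)
P=np.array([0.60756558,0.22087753,0.01976068]);Rt=pose([0,0,0],-60,45,1)[1]
print('TCP',pr(P),'grasp',pr(P-.019*Rt.as_matrix()[:,2]))
for p in [(315,205),(315,230),(315,246),(315,290),(290,252),(285,262),(340,252),(350,265),(280,275),(290,300)]:
    x=w[p[1],p[0]];print(p,x.round(4),'tool',(Rt.inv().apply(x-P)*1000).round(1))
c=np.linalg.inv(T)[:3,3];print('cam tool',Rt.inv().apply(c-P)*1000,Rt.inv().apply(np.linalg.inv(T)[:3,2]))
E
```

```text
TCP (array([321., 236.]), np.float64(0.192)) grasp (array([321., 251.]), np.float64(0.174))
(315, 205) [0.5959 0.2349 0.0075] tool [21.4 -3.1 -4.1]
(315, 230) [0.5957 0.2351 0.0229] tool [ 10.7  -3.2 -15.1]
(315, 246) [0.596  0.2343 0.0318] tool [  3.8  -3.3 -20.8]
(315, 290) [0.6006 0.2256 0.0532] tool [-18.3  -3.7 -29. ]
(290, 252) [0.5788 0.2401 0.039 ] tool [  8.3 -15.3 -35.6]
(285, 262) [0.5729 0.248  0.0466] tool [  9.9 -16.5 -47.9]
(340, 252) [0.5995 0.2532 0.0397] tool [  8.5   9.2 -36.7]
(350, 265) [0.5998 0.2606 0.0478] tool [  7.2  13.2 -46.9]
(280, 275) [0.5685 0.2534 0.0541] tool [  9.5 -17.6 -58. ]
(290, 300) [0.5683 0.2647 0.0659] tool [  8.1 -12.1 -73.3]
cam tool [  82.67631178    0.20839478 -174.76477416] [-0.31968305 -0.00565695  0.94750765]
```

Call:
move_arm:
  motion:
    - [0,0,0,0,0,0,0.9]
    - [0,0,0,0,0,0,0.9]

```text
clock: 6.38
tool_pos: [0.6073, 0.2207, 0.0193]
eef_rot: [0.468, 0.796, -0.189, 0.334]
contact_force: [-0.4, 0.4, 0.6]
opening: 0.097
finger_force: 0.0
```

```bash
python3 - <<'E'
from kin import *
s=snap('wrist','w3');s2=snap('side','s3');d=r.get_state();print(d['opening'],d['finger_force'],d['tool_pos'])
a=cv2.imread('pics/w3.png')[130:400,180:460]; b=cv2.imread('pics/s3.png')[190:325,230:370]
cv2.imwrite('pics/c3.png',np.hstack([cv2.resize(a,None,fx=1.4,fy=1.4,interpolation=3)[:378,:392],cv2.resize(b,(392,378),interpolation=3)]))
E
```

```text
0.09857121772339207 0.0 [0.60729925 0.22063995 0.01920972]
```

View pics/c3.png

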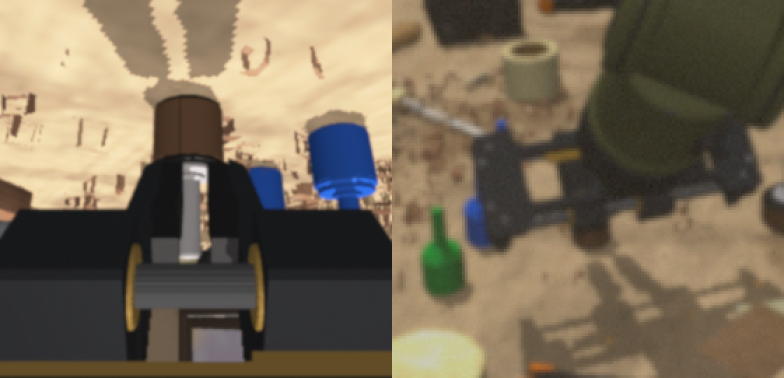

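```bash
python3 - <<'E'
from kin import *
Rt=pose([0,0,0],-60,45,1)[1]
for n,P in (('w3',[0.6073,.22064,.0192]),('w1',[.6052,.2181,.0790])):
    d=dict(np.load(f'pics/{n}.npz'));w=world(d)-P;t=Rt.inv().apply(w.reshape(-1,3)).reshape(400,640,3)*1000
    f=d['frame'].astype(int)
    m=(f.max(2)<60)&(np.abs(t[...,1])<60)&(np.abs(t[...,0])<25)&(t[...,2]>-120)&(t[...,2]<20)
    for a in range(-120,20,10):
        k=m&(t[...,2]>=a)&(t[...,2]<a+10)
        if k.sum()>3:
            q=t[k];print(n,a,k.sum(),'x',q[:,0].min().round(),q[:,0].max().round(),'ypos',q[q[:,1]>0,1].round().tolist() and (q[q[:,1]>0,1].min().round(),q[q[:,1]>0,1].max().round()),'yneg',len(q[q[:,1]<0]) and (q[q[:,1]<0,1].min().round(),q[q[:,1]<0,1].max().round()))
E
```

```text
w3 -120 5739 x 8.0 25.0 ypos (np.float64(9.0), np.float64(35.0)) yneg (np.float64(-36.0), np.float64(-13.0))
w3 -110 563 x -4.0 25.0 ypos (np.float64(2.0), np.float64(60.0)) yneg (np.float64(-13.0), np.float64(-3.0))
w3 -100 305 x -12.0 25.0 ypos (np.float64(10.0), np.float64(11.0)) yneg (np.float64(-13.0), np.float64(-13.0))
w3 -90 206 x -12.0 11.0 ypos (np.float64(10.0), np.float64(12.0)) yneg (np.float64(-15.0), np.float64(-13.0))
w3 -80 744 x -0.0 11.0 ypos (np.float64(3.0), np.float64(14.0)) yneg (np.float64(-17.0), np.float64(-6.0))
w3 -70 837 x 7.0 11.0 ypos (np.float64(3.0), np.float64(19.0)) yneg (np.float64(-21.0), np.float64(-6.0))
w3 -60 908 x -8.0 11.0 ypos (np.float64(3.0), np.float64(19.0)) yneg (np.float64(-20.0), np.float64(-6.0))
w3 -50 732 x -9.0 11.0 ypos (np.float64(3.0), np.float64(17.0)) yneg (np.float64(-19.0), np.float64(-6.0))
w3 -40 453 x -5.0 11.0 ypos (np.float64(4.0), np.float64(17.0)) yneg (np.float64(-19.0), np.float64(-6.0))
w3 -30 46 x 6.0 10.0 ypos (np.float64(4.0), np.float64(11.0)) yneg (np.float64(-14.0), np.float64(-2.0))
w3 -20 186 x 0.0 7.0 yp
[... 575 characters left out ...]
 yneg (np.float64(-38.0), np.float64(-34.0))
w1 -90 842 x -15.0 9.0 ypos (np.float64(32.0), np.float64(40.0)) yneg (np.float64(-43.0), np.float64(-34.0))
w1 -80 1552 x -7.0 9.0 ypos (np.float64(25.0), np.float64(43.0)) yneg (np.float64(-44.0), np.float64(-27.0))
w1 -70 1194 x -11.0 9.0 ypos (np.float64(25.0), np.float64(41.0)) yneg (np.float64(-43.0), np.float64(-28.0))
w1 -60 1344 x -12.0 9.0 ypos (np.float64(25.0), np.float64(41.0)) yneg (np.float64(-43.0), np.float64(-28.0))
w1 -50 861 x -11.0 9.0 ypos (np.float64(25.0), np.float64(39.0)) yneg (np.float64(-42.0), np.float64(-27.0))
w1 -40 430 x -12.0 9.0 ypos (np.float64(25.0), np.float64(38.0)) yneg (np.float64(-40.0), np.float64(-28.0))
```

Going by depth, the real fingertips end about 31 mm short of the reported TCP along tool z. The fingers also shut to 9 mm beside the drum without touching anything, which agrees. I'll use that offset, re-check the plan and advance.

```bash
sed -i 's/off=.010/off=.041/' kin.py; python3 - <<'E'
from kin import *
q=r.get_state()['q'];up=np.array([0,0,.1]);slim=np.array([.6003,.2241,.02]);lay=np.array([.533,.29,.015]);ch=np.array([.5435,-.121,.123])
A=pose(slim,-60,45,1);qa,m,j=path(q,[A]);print(m,j);print(move(*A))
B=pose(lay,118,45,-1);qb,m,j=path(qa,[(A[0]+up,A[1]),(B[0]+up,B[1]),B]);print(m,j)
C=pose(lay,-62,45,1);qc,m,j=path(qb,[(B[0]+up,B[1]),(C[0]+up,C[1]),C]);print(m,j)
for az in(60,90,120,-90):
    E=pose(ch,az,45,-1);qd,m,j=path(qc,[(C[0]+2*up,C[1]),(E[0]+up,E[1]),E]);print(az,m,j)
E
```

```text
0.7558609326551698 5
(array([ 4. , -4.4, 35.8]), array([ 0. ,  0.1, -0.9]))
0.5006304983453407 2
0.5005938515223758 2
60 0.2776453317478168 5
90 0.563431386682768 5
120 0.619233382225697 5
-90 0.6513654155265551 3
```

Call:
move_arm:
  motion:
    - [0,0,0,0,0,0,0.4]
    - [0,0,0,0,0,0,0.4]
    - [0,0,0,0,0,0,0.4]
    - [0,0,0,0,0,0,0.4]
    - [0,0,0,0,0,0,0.4]

```text
clock: 7.1
tool_pos: [0.6073, 0.2207, 0.0192]
eef_rot: [0.468, 0.796, -0.189, 0.334]
contact_force: [-0.4, 0.1, -0.4]
opening: 0.601
finger_force: 0.0
```

Call:
move_arm:
  motion:
    - [2,-4,5,0,0,0,0.4]
    - [3,-4,15,0,0,-0.5,0.4]
    - [3,-4,25,0,0,-0.5,0.4]
    - [3,-4,33,0,0,-0.5,0.4]
    - [3,-4,33,0,0,-0.5,0.4]

```text
clock: 7.72
tool_pos: [0.6146, 0.1991, -0.0067]
eef_rot: [0.465, 0.798, -0.191, 0.333]
contact_force: [-0.3, 1.5, -0.2]
opening: 0.6
finger_force: 0.0
```

```bash
python3 - <<'E'
from kin import *
s=snap('wrist','w4');d=r.get_state();print(d['tool_pos'],d['contact_force'])
w=world(s);P=d['tool_pos'];Rt=R.from_quat(d['eef_rot']);t=Rt.inv().apply((w-P).reshape(-1,3)).reshape(400,640,3)*1000
m=(s['frame'].max(2)<60)&(abs(t[...,1])<50)&(abs(t[...,0])<15)&(t[...,2]>-45)
print(len(t[m]),t[m][:,2].max(),t[m].min(0),t[m].max(0)); print('wz of tips',w[m][:,2].min())
b=(abs(w[...,0]-.6)<.02)&(abs(w[...,1]-.224)<.022)&(w[...,2]>.036)&(w[...,2]<.07)&(s['frame'].max(2)>70)
print('shank',w[b].mean(0).round(4),(t[b].mean(0)).round(1),b.sum())
E
```

```text
[ 0.61457903  0.19985466 -0.00651739] [-1.03229986  0.32840174  0.99533868]
1100 -27.747195069667058 [ -8.49143614 -41.26776719 -44.99344194] [ 10.50761463  38.28482533 -27.74719507]
wz of tips 0.007621266525591704
shank [0.6004 0.2244 0.0512] [-20.9   0.2 -60.8] 779
```

View pics/w4.png

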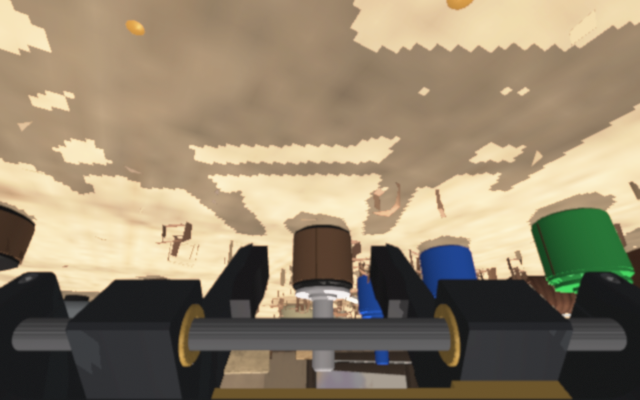

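The drum at (322,255) is now between the fingertips, and the tip height is about 7 mm. One small adjustment, then I close.

Call:
move_arm:
  motion:
    - [-2,0,2,0,0,0,0.4]
    - [-2,0,2,0,0,0,0.9]
    - [-2,0,2,0,0,0,0.9]
    - [-2,0,2,0,0,0,0.9]
    - [-2,0,2,0,0,0,0.9]
  newtons: 25

```text
clock: 8.4
tool_pos: [0.616, 0.1981, -0.0062]
eef_rot: [0.465, 0.798, -0.19, 0.333]
contact_force: [0.2, 0.4, 0.2]
opening: 0.332
finger_force: 25.0
```

Call:
move_arm:
  motion:
    - [-2,0,-2,0,0,0,0.9]
    - [-7,0,-7,0,0,0,0.9]
    - [-20,0,-20,0,0,0,0.9]
    - [-40,0,-40,0,0,0,0.9]
    - [-60,0,-60,0,0,0,0.9]

```text
clock: 9.02
tool_pos: [0.6156, 0.1975, 0.0806]
eef_rot: [0.465, 0.798, -0.19, 0.333]
contact_force: [-0.7, 0.3, -0.7]
opening: 0.331
finger_force: 25.0
```

```bash
python3 - <<'E'
from kin import *
s=r.get_state();print(s['clock'],s['opening'],s['finger_force'],s['tool_pos']);s2=snap('side','s5')
w=world(s2);P=s['tool_pos'];Rt=R.from_quat(s['eef_rot'])
print(move(*pose([.533,.29,.115],118,45,-1,off=.037)))
q=s['q'];B=pose([.533,.29,.015],118,45,-1,off=.037);print(q.round(2),path(q,[(B[0]+[0,0,.1],B[1]),B]))
E
```

```text
9.025 0.3311404689282705 24.992925379774533 [0.61558637 0.19752125 0.08064079]
(array([ 101.2,  -27. , -108.1]), array([ 0.8, 90.1,  1.8]))
[-0.87  1.04  0.17  1.64  0.84  0.88 -0.93] (array([ 0.23602657,  1.3574516 , -0.91625927,  1.57104971,  0.23769416,
        0.67542406,  0.09784215]), np.float64(0.4930628660368943), 2)
```

Call:
move_arm:
  motion:
    - [11,-3,-12,0.1,10,0.2,0.9]
    - [22,-6,-24,0.2,20,0.4,0.9]
    - [34,-9,-36,0.3,30,0.6,0.9]
    - [45,-12,-48,0.4,40,0.8,0.9]
    - [56,-15,-60,0.4,50,1,0.9]

```text
clock: 9.7
tool_pos: [0.5622, 0.2613, 0.083]
eef_rot: [0.509, 0.859, 0.026, -0.036]
contact_force: [-0.8, -0.5, -2.3]
opening: 0.332
finger_force: 25.0
```

```bash
python3 - <<'E'
from kin import *
s=r.get_state();print(s['tool_pos'],s['q'].round(2));print(move(*pose([.533,.29,.065],118,45,-1,off=.037)))
E
```

```text
[0.56215974 0.26133731 0.08302558] [-0.22  0.88 -0.44  1.67  0.4   0.67 -0.33]
(array([ 61.1, -11.9,  49.7]), array([ 0.1, 39.9,  0.8]))
```

Call:
move_arm:
  motion:
    - [15,-3,12,0,10,0.2,0.9]
    - [30,-6,25,0,20,0.4,0.9]
    - [45,-9,37,0,30,0.6,0.9]
    - [61,-12,50,0,40,0.8,0.9]
    - [61,-12,50,0,40,0.8,0.9]

```text
clock: 10.32
tool_pos: [0.5187, 0.3079, 0.0298]
eef_rot: [0.48, 0.79, 0.193, -0.33]
contact_force: [-0.2, -1.2, -0.3]
opening: 0.332
finger_force: 25.0
```

```bash
python3 - <<'E'
from kin import *
s=r.get_state();print(s['tool_pos'],s['q'].round(2));print(move(*pose([.533,.29,.015],118,45,-1,off=.037)))
Rt=R.from_quat(s['eef_rot']);print('shank dir',Rt.apply([-.707,0,-.707]))
for c in('side','scene','wrist'):
    d=snap(c,c+'6');w=world(d);f=d['frame'].astype(int);t=Rt.inv().apply((w-s['tool_pos']).reshape(-1,3)).reshape(400,640,3)*1000
    G=s['tool_pos']-.037*Rt.as_matrix()[:,2]
    m=(np.linalg.norm(w-G,axis=2)<.06)&(w[...,2]>.03)&~((f.max(2)<50))
    ax=Rt.apply([-.707,0,-.707]);h=(w-G)@ax*1000;rr=np.linalg.norm((w-G)-((w-G)@ax)[...,None]*ax,axis=2)*1000
    k=m&(rr<20)
    if k.sum()>5:print(c,k.sum(),'axial',np.percentile(h[k],[2,50,98]).round(1),'minz',w[k][:,2].min().round(4),w[k].mean(0).round(3))
E
```

```text
[0.5186912  0.30786724 0.02977163] [ 0.24  1.28 -0.91  1.59  0.17  0.7   0.1 ]
(array([-26.2,   4.7,  31.6]), array([-0.2,  0.1, -0.7]))
shank dir [ 0.4642689  -0.88552241  0.00156463]
side 245 axial [-20.8  -7.5  38.8] minz 0.039 [0.531 0.289 0.062]
scene 157 axial [-23.1 -10.7  29.4] minz 0.0468 [0.525 0.288 0.068]
wrist 1447 axial [-16.9  13.9  40.2] minz 0.0545 [0.54  0.27  0.069]
```

Call:
move_arm:
  motion:
    - [-7,0,7,0,0,0,0.9]
    - [-14,0,14,0,0,0,0.9]
    - [-21,0,21,0,0,0,0.9]
    - [-25.5,0,25.5,0,0,0,0.9]
    - [-25.5,0,25.5,0,0,0,0.9]

```text
clock: 11.1
tool_pos: [0.5198, 0.3128, -0.0003]
eef_rot: [0.477, 0.792, 0.196, -0.328]
contact_force: [-0.4, 0.3, -0.6]
opening: 0.334
finger_force: 25.0
```

Call:
move_arm:
  motion:
    - [-0.7,0,0.7,0,0,0,0.9]
    - [-1.4,0,1.4,0,0,0,0.9]
    - [-1.4,0,1.4,0,0,0,0.9]

```text
clock: 11.48
tool_pos: [0.5203, 0.3129, -0.0014]
eef_rot: [0.476, 0.792, 0.197, -0.327]
contact_force: [-0.7, 0.6, -0.5]
opening: 0.333
finger_force: 25.0
```

```bash
python3 - <<'E'
from kin import *
s=r.get_state();print(s['tool_pos'],s['contact_force'],s['moment'])
Rt=R.from_quat(s['eef_rot']);G=s['tool_pos']-.037*Rt.as_matrix()[:,2];print('G',G)
d=snap('side','side7');w=world(d);f=d['frame'].astype(int)
ax=Rt.apply([-.707,0,-.707]);h=(w-G)@ax*1000
m=(np.linalg.norm(w-G,axis=2)<.06)&(w[...,2]>.004)&(f.max(2)>95)&(h>18)
print(m.sum(),w[m][:,2].max(),np.median(w[m][:,2]),w[m].mean(0))
y,x=np.where(np.linalg.norm(w-G,axis=2)<.06);y0,x0=int(y.mean())-40,int(x.mean())-50
cv2.imwrite('pics/c7.png',cv2.resize(cv2.imread('pics/side7.png')[y0:y0+80,x0:x0+100],None,fx=6,fy=6,interpolation=3))
E
```

```text
[ 0.5202736   0.31294085 -0.00140648] [-0.66108105  0.57464239 -0.46089314] [-0.70755531 -0.47474196 -0.03758908]
G [0.53252609 0.28986346 0.02479105]
26 0.054889560018814565 0.028573794733873753 [0.5514144  0.26307725 0.03111249]
```

View pics/c7.png

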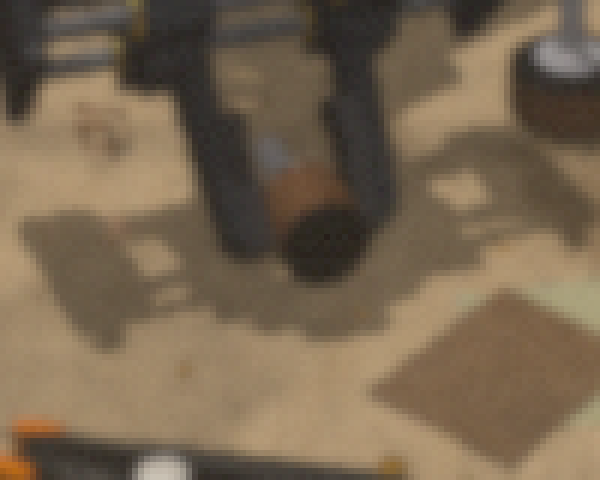

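The drum is level, held between the fingers at about (310,225) in the crop, with the flat end toward the camera. It is still about 9 mm above the bench, so I'll lower it further.

Call:
move_arm:
  motion:
    - [-2,0,2,0,0,0,0.9]
    - [-4,0,4,0,0,0,0.9]
    - [-5.5,0,5.5,0,0,0,0.9]
    - [-5.5,0,5.5,0,0,0,0.9]
    - [-5.5,0,5.5,0,0,0,0.9]

```text
clock: 12.15
tool_pos: [0.5202, 0.313, -0.0092]
eef_rot: [0.476, 0.792, 0.197, -0.328]
contact_force: [-0.1, -0.2, -1.0]
opening: 0.336
finger_force: 25.0
```

Call:
move_arm:
  motion:
    - [-0.7,0,0.7,0,0,0,0.9]
    - [-0.7,0,0.7,0,0,0,0.9]

```text
clock: 12.4
tool_pos: [0.5202, 0.3129, -0.0103]
eef_rot: [0.476, 0.792, 0.197, -0.327]
contact_force: [-0.1, 0.7, -1.0]
opening: 0.333
finger_force: 25.0
```

Call:
move_arm:
  motion:
    - [-0.6,0,0.6,0,0,0,0.9]
    - [-0.6,0,0.6,0,0,0,0.9]

```text
clock: 12.65
tool_pos: [0.5202, 0.3129, -0.0112]
eef_rot: [0.476, 0.792, 0.197, -0.328]
contact_force: [0.0, -0.0, -0.3]
opening: 0.334
finger_force: 25.0
```

Call:
move_arm:
  motion:
    - [-0.6,0,0.6,0,0,0,0.9]
    - [-0.6,0,0.6,0,0,0,0.9]

```text
clock: 12.9
tool_pos: [0.5202, 0.3129, -0.0121]
eef_rot: [0.476, 0.792, 0.197, -0.328]
contact_force: [0.3, -0.7, -0.9]
opening: 0.333
finger_force: 25.0
```

Call:
move_arm:
  motion:
    - [-0.6,0,0.6,0,0,0,0.9]
    - [-0.6,0,0.6,0,0,0,0.9]

```text
clock: 13.15
tool_pos: [0.5202, 0.3132, -0.0122]
eef_rot: [0.476, 0.792, 0.197, -0.328]
contact_force: [-0.4, -0.6, 2.4]
opening: 0.336
finger_force: 25.0
```

Call:
move_arm:
  motion:
    - [-0.6,0,0.6,0,0,0,0.9]
    - [-0.6,0,0.6,0,0,0,0.9]

```text
clock: 13.4
tool_pos: [0.5203, 0.3135, -0.0122]
eef_rot: [0.476, 0.792, 0.197, -0.328]
contact_force: [0.5, -2.7, 6.7]
opening: 0.332
finger_force: 25.0
```

Contact with the bench. I'll open, then back out along the tool axis.

Call:
move_arm:
  motion:
    - [0,0,0,0,0,0,0.6]
    - [0,0,0,0,0,0,0.5]
    - [0,0,0,0,0,0,0.4]
    - [0,0,0,0,0,0,0.4]
    - [0,0,0,0,0,0,0.4]

```text
clock: 14.02
tool_pos: [0.5201, 0.3131, -0.0135]
eef_rot: [0.476, 0.792, 0.197, -0.328]
contact_force: [-0.2, 1.0, 2.6]
opening: 0.601
finger_force: 1.3
```

Call:
move_arm:
  motion:
    - [0,0,-10,0,0,0,0.4]
    - [0,0,-25,0,0,0,0.4]
    - [0,0,-45,0,0,0,0.4]
    - [0,0,-70,0,0,0,0.4]
    - [0,0,-100,0,0,0,0.4]

```text
clock: 14.65
tool_pos: [0.5539, 0.2491, 0.0579]
eef_rot: [0.477, 0.792, 0.197, -0.327]
contact_force: [-0.1, 0.0, 0.9]
opening: 0.602
finger_force: 0.0
```

```bash
python3 - <<'E'
from kin import *
s=r.get_state();print(s['tool_pos'],s['q'].round(2))
c=[]
for n in('side','scene','wrist'):
    d=snap(n,n+'8');w=world(d);f=d['frame'].astype(int)
    m=(abs(w[...,0]-.54)<.07)&(abs(w[...,1]-.28)<.07)&(w[...,2]>.006)&(w[...,2]<.034)
    k,l,st,ce=cv2.connectedComponentsWithStats(m.astype(np.uint8))
    for i in range(1,k):
        if st[i,4]>40:
            q=w[l==i];c0=q[:,:2].mean(0);u,sv,vt=np.linalg.svd(q[:,:2]-c0,full_matrices=False);a=vt[0]*np.sign(vt[0,0]);h=(q[:,:2]-c0)@a;x=(q[:,:2]-c0)@[-a[1],a[0]]
            print(n,st[i,4],ce[i].round(),'az',np.degrees(np.arctan2(a[1],a[0])).round(1),'h',h.min().round(4),h.max().round(4),'ends',(c0+h.min()*a).round(4),(c0+h.max()*a).round(4),'w',x.min().round(4),x.max().round(4),'zmax',q[:,2].max().round(4))
E
```

```text
[0.55393208 0.24906727 0.05791522] [ 0.32  1.26 -0.93  1.51  0.16  0.86  0.16]
side 290 [328. 290.] az -58.7 h -0.0137 0.0504 ends [0.5231 0.3101] [0.5563 0.2554] w -0.0166 0.0129 zmax 0.0298
scene 331 [231. 292.] az -62.1 h -0.0177 0.0475 ends [0.5191 0.3074] [0.5497 0.2498] w -0.012 0.0184 zmax 0.0321
wrist 2115 [315. 201.] az -62.2 h -0.027 0.0366 ends [0.5227 0.3065] [0.5524 0.2502] w -0.0153 0.015 zmax 0.0323
```

View pics/wrist8.png

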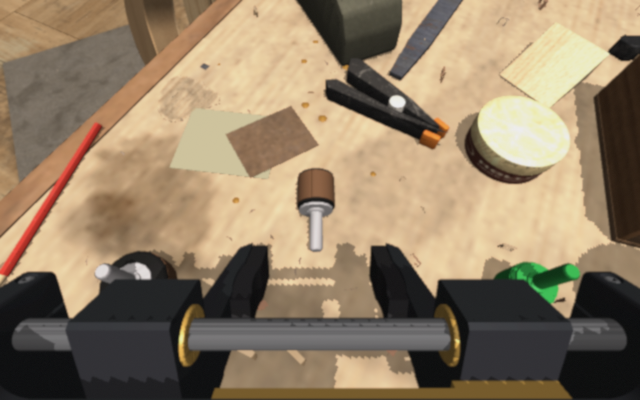

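The drum lies on its side, shank toward the camera's bottom at (317,225), flat end at world (0.5227, 0.3065), shank azimuth -62°. The wide and green drums are untouched. Next I swing to the opposite lean for the regrasp.

```bash
python3 - <<'E'
from kin import *
print(move(*pose([.5288,.295,.115],-62,45,1,off=.035)))
E
```

```text
(array([42.9, -2. , -3.1]), array([  0.1, -89.8,  -0.3]))
```

Call:
move_arm:
  motion:
    - [10,0,-2,0,-10,0,0.4]
    - [18,0,-4,0,-20,0,0.4]
    - [24,-1,-4,0,-30,0,0.4]
    - [28,-1,-4,0,-40,0,0.4]
    - [32,-1,-4,0,-50,-0.2,0.4]

```text
clock: 15.42
tool_pos: [0.5424, 0.2682, 0.0831]
eef_rot: [0.513, 0.857, -0.023, 0.04]
contact_force: [-0.2, 0.9, -1.7]
opening: 0.6
finger_force: 0.0
```

```bash
python3 - <<'E'
from kin import *
print(move(*pose([.5288,.295,.085],-62,45,1,off=.035)))
E
```

```text
(array([ 7.4,  0.6, 22.3]), array([  0.2, -39.7,   0.1]))
```

Call:
move_arm:
  motion:
    - [2,0,6,0,-10,0,0.4]
    - [4,0,12,0,-20,0,0.4]
    - [6,0.5,18,0,-30,0,0.4]
    - [7.5,0.5,22,0,-39.7,0,0.4]
    - [7.5,0.5,22,0,-39.7,0,0.4]

```text
clock: 16.05
tool_pos: [0.5362, 0.277, 0.0552]
eef_rot: [0.471, 0.796, -0.196, 0.325]
contact_force: [-0.8, 0.0, -0.4]
opening: 0.601
finger_force: 0.0
```

```bash
python3 - <<'E'
from kin import *
s=r.get_state();print(s['tool_pos'],s['q'].round(2));print(move(*pose([.5288,.295,.015],-62,45,1,off=.035)))
E
```

```text
[0.53621526 0.27699122 0.05517503] [-1.02  1.08  0.15  1.62  0.71  0.96 -0.99]
(array([41.8,  2.3, 50. ]), array([ 0.2, -0.4,  0.8]))
```

Call:
move_arm:
  motion:
    - [9,1,10,0,0,0.4,0.4]
    - [18,2,21,0,0,0.8,0.4]
    - [28,2,34,0,-0.4,0.8,0.4]
    - [34,2,42,0,-0.4,0.8,0.4]
    - [34,2,42,0,-0.4,0.8,0.4]

```text
clock: 16.68
tool_pos: [0.5451, 0.268, 0.0054]
eef_rot: [0.48, 0.788, -0.196, 0.331]
contact_force: [-0.4, -0.4, 0.7]
opening: 0.598
finger_force: 0.0
```

```bash
python3 - <<'E'
from kin import *
s=r.get_state();print(s['tool_pos']);print(move(*pose([.5288,.295,.015],-62,45,1,off=.035)))
d=snap('wrist','w9');w=world(d);f=d['frame'];Rt=R.from_quat(s['eef_rot'])
m=(abs(w[...,0]-.54)<.03)&(abs(w[...,1]-.28)<.04)&(w[...,2]>.006)&(w[...,2]<.034)&(f.max(2)>60)
t=Rt.inv().apply(w[m]-s['tool_pos'])*1000;print(np.percentile(t,[1,50,99],axis=0).round(1))
E
```

```text
[0.54512989 0.26803339 0.00536713]
(array([15.4, -1.9,  5.9]), array([ 0. ,  0.2, -0.7]))
[[ -6.7 -27.9 -47.1]
 [  8.1  -0.2 -37.2]
 [ 29.1  38.2 -27.1]]
```

Call:
move_arm:
  motion:
    - [5,-1,2,0,0,-0.3,0.4]
    - [10,-2,4,0,0,-0.6,0.4]
    - [13,-2,5,0,0,-0.6,0.4]
    - [13,-2,5,0,0,-0.6,0.4]

```text
clock: 17.23
tool_pos: [0.5409, 0.2732, -0.0068]
eef_rot: [0.476, 0.791, -0.197, 0.33]
contact_force: [-0.3, 0.3, -0.5]
opening: 0.598
finger_force: 0.0
```

```bash
python3 - <<'E'
from kin import *
s=r.get_state();print(s['tool_pos'],s['contact_force']);print(move(*pose([.5288,.295,.015],-62,45,1,off=.035)))
E
```

```text
[ 0.54091247  0.27323853 -0.00679513] [-0.29011953  0.2569269  -0.54529609]
(array([ 2.2, -0.5,  2. ]), array([ 0.1,  0.2, -0.1]))
```

Call:
move_arm:
  motion:
    - [1.5,-0.5,1.5,0,0,0,0.4]
    - [1.5,-0.5,1.5,0,0,0,0.9]
    - [1.5,-0.5,1.5,0,0,0,0.9]
    - [1.5,-0.5,1.5,0,0,0,0.9]
    - [1.5,-0.5,1.5,0,0,0,0.9]
  newtons: 30

```text
clock: 17.85
tool_pos: [0.5408, 0.2728, -0.0086]
eef_rot: [0.476, 0.791, -0.197, 0.33]
contact_force: [0.0, -0.4, -0.3]
opening: 0.335
finger_force: 30.0
```

Call:
move_arm:
  motion:
    - [-2,0,-2,0,0,0,0.9]
    - [-12,0,-12,0,0,0,0.9]
    - [-32,0,-32,0,0,0,0.9]
    - [-62,0,-62,0,0,0,0.9]
    - [-95,0,-95,0,0,0,0.9]

```text
clock: 18.48
tool_pos: [0.5399, 0.2727, 0.1276]
eef_rot: [0.476, 0.791, -0.197, 0.33]
contact_force: [0.9, 0.2, -2.0]
opening: 0.329
finger_force: 30.0
```

```bash
python3 - <<'E'
from kin import *
s=r.get_state();q=s['q'];print(s['tool_pos'],q.round(2),s['finger_force'],s['opening'])
for az in(90,105,118):
    E=pose([.5435,-.121,.24],az,45,-1,off=.035);E2=pose([.5435,-.121,.123],az,45,-1,off=.035)
    print(az,move(*E),path(q,[E,E2],8))
E
```

```text
[0.53991428 0.27267535 0.12758722] [-1.02  0.97  0.15  1.62  0.69  1.05 -0.92] 29.99323422991438 0.3288982706701245
90 (array([-293.3, -169.7,  170.2]), array([ 0.2, 88.2, 31. ])) (array([ 0.90125364,  1.1287294 , -0.80436255,  1.60321915, -0.0189069 ,
        0.90122201,  0.37208465]), np.float64(0.4954676154721169), 5)
105 (array([-291.7, -175.8,  168.6]), array([ 0.2, 89.7, 14.4])) (array([ 0.78840209,  1.14231961, -0.724537  ,  1.44600917, -0.00658583,
        1.14417932,  0.54098617]), np.float64(0.5831831737724966), 5)
118 (array([-291.3, -181.4,  168.1]), array([ 0.2, 90.2, -0. ])) (array([ 0.69222207,  1.1607007 , -0.67074513,  1.32408413,  0.03138825,
        1.32721532,  0.67484721]), np.float64(0.6057722063092204), 5)
```

Call:
move_arm:
  motion:
    - [-35,-15,10,0,10,0,0.9]
    - [-70,-35,25,0,20,0,0.9]
    - [-102,-55,45,0,30,0,0.9]
    - [-134,-75,65,0,40,0,0.9]
    - [-165,-95,88,0,50,0,0.9]

```text
clock: 19.1
tool_pos: [0.5397, 0.0826, 0.1781]
eef_rot: [0.516, 0.857, -0.0, -0.005]
contact_force: [0.1, -0.1, -2.5]
opening: 0.327
finger_force: 30.0
```

```bash
python3 - <<'E'
from kin import *
s=r.get_state();q=s['q'];print(s['tool_pos'],q.round(2),s['finger_force'],s['opening'])
print(move(*pose([.5435,-.121,.22],118,45,-1,off=.035)))
E
```

```text
[0.53970047 0.08256415 0.17806775] [-0.02  0.65 -0.36  1.83  0.31  0.73 -0.05] 29.9963336023211 0.32698442802146815
(array([-156.7,  -92.1,  -18. ]), array([-0.3, 44.5, -0.2]))
```

Call:
move_arm:
  motion:
    - [-36,-21,-8,0,10,0,0.9]
    - [-72,-42,-14,0,20,0,0.9]
    - [-108,-63,-18,0,30,0,0.9]
    - [-140,-82,-18,0,38,0,0.9]
    - [-153,-90,-18,0,43,0,0.9]

```text
clock: 19.73
tool_pos: [0.5311, -0.099, 0.1924]
eef_rot: [0.484, 0.793, 0.187, -0.319]
contact_force: [0.4, 0.2, -0.7]
opening: 0.325
finger_force: 30.0
```

```bash
cat > see.py <<'E'
from kin import *
def look(tag,cams=('side','scene','wrist')):
    s=r.get_state();Rt=R.from_quat(s['eef_rot']);P=s['tool_pos'];ax0=Rt.apply([.707,0,.707])
    G=P-.035*Rt.as_matrix()[:,2]; print('P',P.round(4),'force',s['contact_force'].round(1),'grip',s['finger_force'].round(1),'nominal shank',ax0.round(3),'G',G.round(4))
    for c in cams:
        d=snap(c,c+tag);w=world(d);f=d['frame'].astype(int);v=w-G;h=v@ax0;rr=np.linalg.norm(v-h[...,None]*ax0,axis=2)
        k=(h>.022)&(h<.060)&(rr<.017)
        if k.sum()<8: print(c,'few');continue
        q=w[k];top=q[h[k]<.028];bot=q[h[k]>.034]
        print(c,k.sum(),'shank tip z',np.percentile(q[:,2],1).round(4),'shank pts mean',np.median(bot,0).round(4),len(bot),'camdir',((np.linalg.inv(d['world_to_cam'])[:3,3]-G)/np.linalg.norm(np.linalg.inv(d['world_to_cam'])[:3,3]-G)).round(2))
        if len(bot)>15:
            z=bot[:,2];print('   slope dx/dz,dy/dz',np.polyfit(z,bot[:,0],1)[0].round(3),np.polyfit(z,bot[:,1],1)[0].round(3))
E
python3 - <<'E'
from see import *
look('10');print(r.get_state()['q'].round(2))
print(move(*pose([.5435,-.121,.19],118,45,-1,off=.035)))
E
```

```text
Traceback (most recent call last):
  File "see.py", line 4, in look
    G=P-.035*Rt.as_matrix()[:,2]; print('P',P.round(4),'force',s['contact_force'].round(1),'grip',s['finger_force'].round(1),'nominal shank',ax0.round(3),'G',G.round(4))
                                                                                                  ^^^^^^^^^^^^^^^^^^^^^^^
AttributeError: 'float' object has no attribute 'round'
```

```bash
sed -i "s/s\['finger_force'\].round(1)/s['finger_force']/; s/apply(\[.707,0,.707\])/apply([-.707,0,.707])/" see.py
python3 - <<'E'
from see import *
look('10');print(r.get_state()['q'].round(2))
print(move(*pose([.5435,-.121,.19],118,45,-1,off=.035)))
for c in('side','scene'):
    d=np.load(f'pics/{c}0.npz');w=world(d);m=(abs(w[...,0]-.5435)<.035)&(abs(w[...,1]+.121)<.035)&(w[...,2]>.094)&(w[...,2]<.1015+.003*(c=='scene'));q=w[m];print(c,m.sum(),(q.min(0)+q.max(0))/2,q.max(0)-q.min(0))
E
```

```text
P [ 0.5311 -0.099   0.1924] force [ 0.4  0.2 -0.7] grip 29.995109072624473 nominal shank [ 0.003 -0.03  -0.999] G [ 0.5425 -0.1202  0.2178]
side 40 shank tip z 0.1663 shank pts mean [ 0.5396 -0.1171  0.1752] 23 camdir [-0.11  0.97  0.21]
   slope dx/dz,dy/dz -0.039 0.195
scene 40 shank tip z 0.1675 shank pts mean [ 0.5385 -0.1194  0.1756] 25 camdir [-0.58  0.68  0.44]
   slope dx/dz,dy/dz -0.076 0.066
wrist few
[ 0.68  1.01 -0.66  1.32 -0.04  1.42  0.64]
(array([-21.5,  -1.1,  17.2]), array([-0.3,  1.7, -0.6]))
side 68 [ 0.54449678 -0.12279715  0.09776397] [0.04348409 0.04449584 0.00733239]
scene 164 [ 0.54502992 -0.12253941  0.09924007] [0.04546463 0.04511538 0.01038399]
```

```bash
python3 - <<'E'
from kin import *
print(move(*pose([.5443,-.122,.170],118,45,-1,off=.035)))
for c in('side','scene'):
    d=np.load(f'pics/{c}0.npz');print(d['intrinsics'].round(1).tolist())
E
```

```text
(array([-36.2,  -0.6,  30.9]), array([-0.3,  1.7, -0.6]))
[[370.3, 0.0, 326.3], [0.0, 370.3, 199.4], [0.0, 0.0, 1.0]]
[[409.3, 0.0, 322.9], [0.0, 409.3, 201.8], [0.0, 0.0, 1.0]]
```

Call:
move_arm:
  motion:
    - [-9,0,8,-0.2,1,-0.3,0.9]
    - [-18,0,16,-0.3,1.7,-0.6,0.9]
    - [-27,-0.5,24,-0.3,1.7,-0.6,0.9]
    - [-33,-0.5,28,-0.3,1.7,-0.6,0.9]
    - [-33,-0.5,28,-0.3,1.7,-0.6,0.9]

```text
clock: 20.5
tool_pos: [0.533, -0.0975, 0.1502]
eef_rot: [0.474, 0.792, 0.198, -0.329]
contact_force: [-0.2, 0.1, -0.9]
opening: 0.329
finger_force: 30.0
```

```bash
cat >> see.py <<'E'
def cols(d,img0,C,z0,z1,rad):
    "lateral centre (m, along image-right) of a bright/any object by depth mask around axis C in heights z0..z1"
    w=world(d);m=(np.hypot(w[...,0]-C[0],w[...,1]-C[1])<rad)&(w[...,2]>z0)&(w[...,2]<z1)
    return w,m
def lateral(c,d,C,z0,z1,rad):
    w,m=cols(d,None,C,z0,z1,rad);T=d['world_to_cam'];right=T[0,:3].copy();right[2]=0;right/=np.linalg.norm(right)
    out=[]
    for v in range(400):
        u=np.where(m[v])[0]
        if len(u)>=3:
            x=(w[v,u,:2]-np.array(C[:2]))@right[:2];out.append(((x.min()+x.max())/2,x.max()-x.min()))
    return right.round(2),np.array(out)
E
python3 - <<'E'
from see import *
look('11',('side','scene'))
C=[.5443,-.122]
for c in('side','scene'):
    d0=dict(np.load(f'pics/{c}0.npz'));d=dict(np.load(f'pics/{c}11.npz'))
    for nm,dd,a in (('sleeve',d0,(.076,.097,.03)),('shank',d,(.116,.142,.012)),('drum',d,(.153,.18,.025))):
        rt,o=lateral(c,dd,C,*a);print(c,nm,rt,len(o),o.mean(0).round(4) if len(o) else '',o[:,0].round(4).tolist() if len(o)<14 else '')
print(move(*pose([.5443,-.122,.170],118,45,-1,off=.035)))
E
```

```text
P [ 0.533  -0.0975  0.1502] force [-0.2  0.1 -0.9] grip 29.995198513643118 nominal shank [ 0.001  0.002 -1.   ] G [ 0.5447 -0.1194  0.1749]
side 39 shank tip z 0.1254 shank pts mean [ 0.5442 -0.115   0.1323] 23 camdir [-0.11  0.96  0.25]
   slope dx/dz,dy/dz -0.003 -0.026
scene 39 shank tip z 0.1271 shank pts mean [ 0.5418 -0.1148  0.1336] 22 camdir [-0.57  0.67  0.48]
   slope dx/dz,dy/dz -0.256 0.163
side sleeve [-0.99 -0.16  0.  ] 9 [-0.0004  0.0372] [-0.0022, 0.0001, -0.0002, -0.0002, -0.0003, -0.0004, -0.0004, -0.0018, 0.0021]
side shank [-0.99 -0.16  0.  ] 6 [-0.0001  0.0085] [-0.0, -0.0001, -0.0001, -0.0001, -0.0, -0.0002]
side drum [-0.99 -0.16  0.  ] 10 [0.0041 0.0311] [0.0213, 0.0057, 0.0042, 0.0056, 0.0029, 0.0016, -0.0029, 0.0013, -0.0003, 0.0012]
scene sleeve [-0.68 -0.74  0.  ] 15 [-0.0001  0.0351] 
scene shank [-0.68 -0.74  0.  ] 5 [-0.0034  0.0079] [-0.0031, -0.0037, -0.0036, -0.0031, -0.0037]
scene drum [-0.68 -0.74  0.  ] 10 [-0.0037  0.0263] [-0.021, -0.0041, 0.0013, 0.0018, 0.0023, -0.0033, -0.0038, -0.0032, -0.0032, -0.0037]
(array([-5.6, -2. ,  2.6]), array([ 0. , -0.1,  0.2]))
```

Call:
move_arm:
  motion:
    - [-5,-1,3,0,0,0,0.9]
    - [-10,-1.5,6,0,0,0,0.9]
    - [-15,-1.5,10,0,0,0,0.9]
    - [-15,-1.5,10,0,0,0,0.9]
    - [-15,-1.5,10,0,0,0,0.9]

```text
clock: 21.22
tool_pos: [0.5337, -0.1012, 0.1331]
eef_rot: [0.474, 0.792, 0.198, -0.328]
contact_force: [-0.6, 1.3, -1.4]
opening: 0.332
finger_force: 30.0
```

```bash
python3 - <<'E'
from see import *
look('12',('side','scene'))
C=[.5443,-.122]
for c in('side','scene'):
    d=dict(np.load(f'pics/{c}12.npz'))
    for nm,dd,a in (('shank',d,(.108,.133,.011)),('drum',d,(.138,.162,.025))):
        rt,o=lateral(c,dd,C,*a);print(c,nm,rt,len(o),o.mean(0).round(4) if len(o) else '',o[:,0].round(4).tolist() if len(o)<14 else '')
a=cv2.imread('pics/side12.png');b=cv2.imread('pics/scene12.png')
def px(d,p):
    c=d['world_to_cam']@np.r_[p,1];return (d['intrinsics']@c[:3]/c[2])[:2].astype(int)
o=[]
for c,im in(('side',a),('scene',b)):
    u,v=px(np.load(f'pics/{c}12.npz'),[.5443,-.122,.115]);o.append(cv2.resize(im[v-30:v+30,u-22:u+22],None,fx=9,fy=9,interpolation=3))
cv2.imwrite('pics/c12.png',np.hstack(o))
E
```

```text
P [ 0.5337 -0.1012  0.1331] force [-0.6  1.3 -1.4] grip 29.995093842881033 nominal shank [ 0.002  0.003 -1.   ] G [ 0.5453 -0.1231  0.1578]
side 63 shank tip z 0.0979 shank pts mean [ 0.5425 -0.1203  0.1019] 48 camdir [-0.11  0.96  0.26]
   slope dx/dz,dy/dz -0.004 0.25
scene 107 shank tip z 0.0979 shank pts mean [ 0.5421 -0.1185  0.1019] 87 camdir [-0.57  0.66  0.49]
   slope dx/dz,dy/dz -0.045 0.156
side shank [-0.99 -0.16  0.  ] 8 [0.0001 0.0086] [0.0, 0.0, 0.0001, 0.0001, 0.0001, -0.0, 0.0001, 0.0001]
side drum [-0.99 -0.16  0.  ] 10 [0.0027 0.0295] [0.0202, 0.0157, 0.0015, 0.0016, -0.001, -0.0045, -0.0058, -0.0002, 0.0, -0.0004]
scene shank [-0.68 -0.74  0.  ] 8 [-0.0017  0.0073] [-0.0009, -0.0022, -0.0019, -0.0021, -0.0017, -0.0015, -0.0015, -0.0013]
scene drum [-0.68 -0.74  0.  ] 10 [-0.002   0.0283] [-0.0202, -0.006, -0.0013, 0.0026, 0.0042, 0.0049, -0.0013, -0.0011, -0.0009, -0.0013]
```

View pics/c12.png

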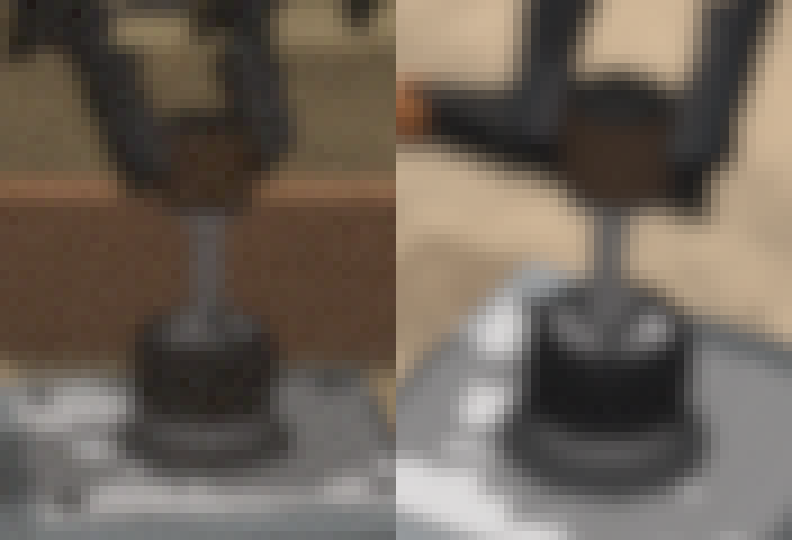

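In both crops the shank is centred over the sleeve: side, shank at x≈208 against a sleeve centre of 206; scene, 607 against 607. I'll descend in stages and watch the force.

Call:
move_arm:
  motion:
    - [-2.5,0,2.5,0,0,0,0.9]
    - [-5,0,5,0,0,0,0.9]
    - [-7,0,7,0,0,0,0.9]
    - [-7,0,7,0,0,0,0.9]

```text
clock: 21.82
tool_pos: [0.5336, -0.1015, 0.1228]
eef_rot: [0.475, 0.792, 0.198, -0.328]
contact_force: [0.8, -1.0, -0.8]
opening: 0.328
finger_force: 30.0
```

Call:
move_arm:
  motion:
    - [-2.5,0,2.5,0,0,0,0.9]
    - [-5,0,5,0,0,0,0.9]
    - [-7.5,0,7.5,0,0,0,0.9]
    - [-7.5,0,7.5,0,0,0,0.9]

```text
clock: 22.32
tool_pos: [0.5336, -0.1015, 0.1121]
eef_rot: [0.474, 0.792, 0.198, -0.328]
contact_force: [1.7, -0.4, -1.4]
opening: 0.329
finger_force: 30.0
```

Call:
move_arm:
  motion:
    - [-2,0,2,0,0,0,0.9]
    - [-4,0,4,0,0,0,0.9]
    - [-5,0,5,0,0,0,0.9]
    - [-5,0,5,0,0,0,0.9]

```text
clock: 22.82
tool_pos: [0.5337, -0.1014, 0.1053]
eef_rot: [0.474, 0.792, 0.198, -0.328]
contact_force: [0.5, -0.7, -1.9]
opening: 0.331
finger_force: 30.0
```

Call:
move_arm:
  motion:
    - [-1.5,0,1.5,0,0,0,0.9]
    - [-3,0,3,0,0,0,0.9]
    - [-3,0,3,0,0,0,0.9]

```text
clock: 23.2
tool_pos: [0.5337, -0.1014, 0.101]
eef_rot: [0.474, 0.792, 0.198, -0.328]
contact_force: [0.4, 0.1, -1.1]
opening: 0.332
finger_force: 30.0
```

Call:
move_arm:
  motion:
    - [-0.7,0,0.7,0,0,0,0.9]
    - [-1.4,0,1.4,0,0,0,0.9]
    - [-1.4,0,1.4,0,0,0,0.9]

```text
clock: 23.58
tool_pos: [0.5337, -0.1013, 0.0991]
eef_rot: [0.474, 0.792, 0.198, -0.328]
contact_force: [1.2, -1.2, -1.1]
opening: 0.33
finger_force: 30.0
```

Call:
move_arm:
  motion:
    - [-0.7,0,0.7,0,0,0,0.9]
    - [-1,0,1,0,0,0,0.9]
    - [-1,0,1,0,0,0,0.9]

```text
clock: 23.95
tool_pos: [0.5337, -0.1013, 0.0978]
eef_rot: [0.474, 0.792, 0.198, -0.328]
contact_force: [1.3, -1.0, -1.7]
opening: 0.328
finger_force: 30.0
```

Call:
move_arm:
  motion:
    - [-0.7,0,0.7,0,0,0,0.9]
    - [-0.7,0,0.7,0,0,0,0.9]

```text
clock: 24.2
tool_pos: [0.5337, -0.1013, 0.0967]
eef_rot: [0.474, 0.792, 0.198, -0.328]
contact_force: [1.1, -1.0, -1.2]
opening: 0.332
finger_force: 30.0
```

Call:
move_arm:
  motion:
    - [-0.7,0,0.7,0,0,0,0.9]
    - [-0.7,0,0.7,0,0,0,0.9]

```text
clock: 24.45
tool_pos: [0.5337, -0.1013, 0.0961]
eef_rot: [0.474, 0.792, 0.198, -0.328]
contact_force: [1.0, -1.1, 0.4]
opening: 0.33
finger_force: 30.0
```

Call:
move_arm:
  motion:
    - [-0.7,0,0.7,0,0,0,0.9]
    - [-0.7,0,0.7,0,0,0,0.9]

```text
clock: 24.7
tool_pos: [0.5337, -0.1012, 0.096]
eef_rot: [0.474, 0.792, 0.198, -0.328]
contact_force: [0.4, -2.2, 4.9]
opening: 0.332
finger_force: 30.0
```

```bash
python3 - <<'E'
from see import *
s=r.get_state();print(s['contact_force'].round(1))
for c in('side','scene'):
    d=snap(c,c+'13');w=world(d);m=(np.hypot(w[...,0]-.5443,w[...,1]+.122)<.016)&(w[...,2]>.104)&(w[...,2]<.16);print(c,m.sum(),w[m][:,2].max().round(4),np.percentile(w[m][:,2],[2,50,90]).round(4))
    f=d['frame'].astype(int);b=m&(f.max(2)>0)
    for z in np.arange(.102,.142,.003):
        k=(np.hypot(w[...,0]-.5443,w[...,1]+.122)<.018)&(abs(w[...,2]-z)<.0015)
        if k.sum():print('  ',z.round(3),k.sum(),f[k].mean(0).round())
E
```

```text
[ 0.4 -2.2  4.9]
side 98 0.136 [0.1058 0.1244 0.1329]
   0.102 7 [73. 68. 65.]
   0.105 8 [68. 60. 56.]
   0.108 9 [62. 52. 44.]
   0.111 12 [61. 47. 38.]
   0.114 7 [61. 47. 35.]
   0.117 11 [58. 45. 35.]
   0.12 10 [58. 46. 36.]
   0.123 14 [61. 48. 37.]
   0.126 10 [57. 46. 37.]
   0.129 16 [54. 44. 38.]
   0.132 28 [52. 45. 38.]
   0.135 4 [55. 48. 41.]
   0.138 1 [49. 46. 43.]
scene 169 0.1371 [0.1059 0.1282 0.1351]
   0.102 18 [81. 79. 79.]
   0.105 7 [78. 74. 72.]
   0.108 9 [69. 62. 58.]
   0.111 14 [63. 54. 48.]
   0.114 15 [60. 49. 42.]
   0.117 12 [61. 50. 43.]
   0.12 12 [59. 49. 42.]
   0.123 13 [58. 47. 40.]
   0.126 19 [57. 48. 42.]
   0.129 17 [56. 46. 40.]
   0.132 24 [48. 44. 41.]
   0.135 57 [43. 41. 40.]
   0.138 6 [46. 44. 44.]
```

The washer has seated: 5 N of reaction and the top of the drum at 135 mm. I'll release and retract.

Call:
move_arm:
  motion:
    - [0,0,0,0,0,0,0.6]
    - [0,0,0,0,0,0,0.5]
    - [0,0,0,0,0,0,0.4]
    - [0,0,0,0,0,0,0.3]
    - [0,0,0,0,0,0,0.3]

```text
clock: 25.42
tool_pos: [0.5337, -0.1012, 0.0948]
eef_rot: [0.474, 0.792, 0.198, -0.328]
contact_force: [-0.2, 0.9, -0.7]
opening: 0.696
finger_force: 0.0
```

Call:
move_arm:
  motion:
    - [0,0,-10,0,0,0,0.3]
    - [0,0,-25,0,0,0,0.3]
    - [0,0,-50,0,0,0,0.3]
    - [0,0,-80,0,0,0,0.3]
    - [0,0,-120,0,0,0,0.3]

```text
clock: 26.05
tool_pos: [0.5735, -0.177, 0.1807]
eef_rot: [0.474, 0.792, 0.198, -0.329]
contact_force: [1.5, 0.2, -0.3]
opening: 0.699
finger_force: 0.0
```

```bash
python3 - <<'E'
from see import *
s=r.get_state();print(s['tool_pos'],s['q'].round(2),s['opening'])
for c in('side','scene','wrist'):
    d=snap(c,c+'14');w=world(d);m=(np.hypot(w[...,0]-.5443,w[...,1]+.122)<.03)&(w[...,2]>.107)&(w[...,2]<.16)
    if m.sum()>9:
        q=w[m];t=q[q[:,2]>.131];print(c,m.sum(),'top z',np.percentile(q[:,2],98).round(4),'top ctr',((t.min(0)+t.max(0))/2).round(4),(t.max(0)-t.min(0)).round(3))
    k=(np.hypot(w[...,0]-.5443,w[...,1]+.122)<.03)&(w[...,2]>.095)&(w[...,2]<.102);q=w[k];print('  sleeve top',k.sum(),((q.min(0)+q.max(0))/2).round(4) if k.sum() else '',(q.max(0)-q.min(0)).round(3) if k.sum() else '')
q=s['q']
for az in (0,30,60,90,120,150,180,-150,-120,-90,-60,-30):
    E=pose([.5443,-.122,.19],az,0,1,off=.047);E2=pose([.5443,-.122,.092],az,0,1,off=.047)
    qq,m,j=path(q,[E,E2],5);print(az,round(m,2),j,qq.round(2))
E
```

```text
[ 0.57354052 -0.17697085  0.18066041] [ 0.68  1.14 -0.62  0.99 -0.01  1.67  0.72] 0.699388286631021
side 110 top z 0.1331 top ctr [ 0.5438 -0.12    0.1323] [0.027 0.029 0.002]
  sleeve top 46 [ 0.5445 -0.119   0.0985] [0.044 0.037 0.007]
scene 181 top z 0.1363 top ctr [ 0.5443 -0.1211  0.1342] [0.029 0.031 0.005]
  sleeve top 96 [ 0.5429 -0.1229  0.0984] [0.041 0.044 0.007]
wrist 1294 top z 0.1367 top ctr [ 0.5442 -0.1234  0.134 ] [0.03  0.03  0.006]
  sleeve top 840 [ 0.5452 -0.1284  0.0985] [0.046 0.043 0.007]
0 0.54 5 [ 0.49  0.92 -0.61  1.88  0.87  0.64  0.89]
30 0.48 5 [ 0.58  0.97 -0.79  1.87  1.01  0.76  1.3 ]
60 0.4 2 [ 0.66  1.04 -0.96  1.87  1.12  0.9   1.74]
90 0.26 2 [ 0.72  1.11 -1.11  1.87  1.2   1.04  2.2 ]
120 0.2 4 [-0.12  0.91  0.46  1.91 -0.8   0.51 -1.71]
150 0.38 4 [-0.05  0.89  0.33  1.91 -0.62  0.45 -1.37]
180 0.37 5 [ 0.02  0.87  0.21  1.9  -0.41  0.41 -1.04]
-150 0.35 5 [ 0.08  0.86  0.09  1.9  -0.18  0.39 -0.73]
-120 0.36 5 [ 0.15  0.85 -0.02  1.9   0.04  0.4  -0.43]
-90 0.38 5 [ 0.22  0.85 -0.14  1.89  0.27  0.42 -0.12]
-60 0.42 5 [ 0.3   0.86 -0.28  1.89  0.49  0.46  0.2 ]
-30 0.49 5 [ 0.39  0.88 -0.44  1.88  0.69  0.53  0.53]
```

```bash
python3 - <<'E'
from see import *
print(move(*pose([.5443,-.122,.23],-62,0,1,off=.047)))
E
```

```text
(array([46.8, -1. , 43.2]), array([  0.3, -44.9,   0.1]))
```

Call:
move_arm:
  motion:
    - [8,0,4,0,-9,0,0.2]
    - [17,0,12,0,-18,0,0.2]
    - [27,0,22,0,-27,0,0.2]
    - [37,-1,33,0,-36,0,0.2]
    - [47,-1,43,0.3,-45,0,0.2]

```text
clock: 26.82
tool_pos: [0.541, -0.1195, 0.1824]
eef_rot: [0.513, 0.859, -0.001, 0.0]
contact_force: [0.1, 1.3, -0.6]
opening: 0.798
finger_force: 0.0
```

Call:
move_arm:
  motion:
    - [0,0,0,0,0,-10,0.2]
    - [0,0,0,0,0,-20,0.2]
    - [0,0,0,0,0,-30,0.2]
    - [0,0,0,0,0,-40,0.2]
    - [0,0,0,0,0,-50,0.2]

```text
clock: 27.45
tool_pos: [0.541, -0.1198, 0.1816]
eef_rot: [0.099, 0.995, 0.0, -0.003]
contact_force: [0.7, 0.5, 0.5]
opening: 0.799
finger_force: 0.0
```

Call:
move_arm:
  motion:
    - [0,0,0,0,0,-10,0.2]
    - [0,0,0,0,0,-20,0.2]
    - [0,0,0,0,0,-30,0.2]
    - [0,0,0,0,0,-40,0.2]
    - [0,0,0,0,0,-50,0.2]

```text
clock: 28.08
tool_pos: [0.5411, -0.1199, 0.1817]
eef_rot: [-0.331, 0.944, 0.001, -0.002]
contact_force: [0.1, 0.1, -0.0]
opening: 0.799
finger_force: 0.0
```

```bash
python3 - <<'E'
from see import *
s=r.get_state();print(s['q'].round(2),s['tool_pos'])
print(move(*pose([.5443,-.122,.23],50,0,1,off=.047)))
d=snap('wrist','w15');w=world(d);Rt=R.from_quat(s['eef_rot']);t=Rt.inv().apply((w-s['tool_pos']).reshape(-1,3)).reshape(400,640,3)*1000
m=(d['frame'].max(2)<60)&(abs(t[...,1])<60)&(abs(t[...,0])<15)&(t[...,2]>-60)&(t[...,2]<-20)
q=t[m];print('finger tip z',q[:,2].max(),'inner y',q[q[:,1]>0,1].min(),q[q[:,1]<0,1].max(),'outer',q[:,1].max(),q[:,1].min(),'x',q[:,0].min(),q[:,0].max())
k=(np.hypot(w[...,0]-.5443,w[...,1]+.122)<.03)&(w[...,2]>.131)&(w[...,2]<.14);print('drum top tool',((t[k].min(0)+t[k].max(0))/2).round(1),(t[k].max(0)-t[k].min(0)).round(1))
b=(abs(t[...,0])<36)&(t[...,2]>-110)&(abs(t[...,1])<90)&(t[...,2]<-80);print('body lead z',np.percentile(t[b][:,2],[50,90,99,100]).round(1))
E
```

```text
[ 0.64  0.77 -0.9   1.79  0.73  0.96  1.68] [ 0.54106178 -0.11989035  0.18166889]
(array([-1.2, -3.7, -1.3]), array([  0.2,  -0.2, -11.3]))
finger tip z -30.053973099455554 inner y 34.13959849617296 -35.57200306066088 outer 49.13502525567739 -50.550779077650624 x -7.30434501276743 12.786289117824445
drum top tool [ 0.3 -5.3 47.5] [29.8 29.8  6.1]
body lead z [-105.6  -96.   -81.5  -80. ]
```

Call:
move_arm:
  motion:
    - [0,-2,10,0,0,0,0.2]
    - [-0.5,-3.2,35,0,0,0,0.2]
    - [-0.5,-3.2,65,0,0,0,0.2]
    - [-0.5,-3.2,95,0,0,0,0.2]
    - [-0.5,-3.2,112,0,0,0,0.2]

```text
clock: 28.75
tool_pos: [0.5433, -0.1228, 0.0685]
eef_rot: [-0.327, 0.945, 0.001, -0.003]
contact_force: [0.2, -0.3, 0.6]
opening: 0.803
finger_force: 0.0
```

Call:
move_arm:
  motion:
    - [0,0,6,0,0,0,0.2]
    - [0,0,12,0,0,0,0.2]
    - [0,0,16,0,0,0,0.2]
    - [0,0,16,0,0,0,0.2]

```text
clock: 29.25
tool_pos: [0.5449, -0.1229, 0.0547]
eef_rot: [-0.327, 0.945, 0.0, -0.001]
contact_force: [-0.0, -0.1, -0.3]
opening: 0.8
finger_force: 0.0
```

```bash
python3 - <<'E'
from see import *
s=r.get_state();print(s['q'].round(2),s['tool_pos'],s['contact_force'].round(1))
print(move(*pose([.5443,-.122,.096],39,0,1,off=.047)))
d=snap('wrist','w16');w=world(d);Rt=R.from_quat(s['eef_rot']);t=Rt.inv().apply((w-s['tool_pos']).reshape(-1,3)).reshape(400,640,3)*1000
k=(abs(t[...,1])<20)&(abs(t[...,0])<30)&(t[...,2]<-70)&(t[...,2]>-100);print(k.sum(),((t[k].min(0)+t[k].max(0))/2).round(1),(t[k].max(0)-t[k].min(0)).round(1),w[k][:,2].max())
E
```

```text
[ 0.56  0.94 -0.74  1.87  0.95  0.74  1.5 ] [ 0.54487104 -0.12293658  0.05473671] [-0.  -0.1 -0.3]
(array([-0.1,  1.1,  5.7]), array([ 0.1, -0.1, -0.8]))
2760 [  1.5  -0.1 -76. ] [31.2 29.6 12.1] 0.1368378599960966
```

Call:
move_arm:
  motion:
    - [0,0,3,0,0,0,0.2]
    - [0,0,4,0,0,0,0.9]
    - [0,0,4,0,0,0,0.9]
    - [0,0,4,0,0,0,0.9]
    - [0,0,4,0,0,0,0.9]
  newtons: 45

```text
clock: 29.92
tool_pos: [0.5465, -0.1253, 0.0505]
eef_rot: [-0.327, 0.945, -0.001, -0.0]
contact_force: [4.6, -4.8, -3.3]
opening: 0.536
finger_force: 45.0
```

Call:
move_arm:
  motion:
    - [0,0,0,0,0,0,0.9]
    - [0,0,0,0,0,5,0.9]
    - [0,0,0,0,0,10,0.9]

```text
clock: 30.3
tool_pos: [0.5466, -0.1253, 0.0505]
eef_rot: [-0.242, 0.97, -0.001, -0.0]
contact_force: [5.1, -4.9, -3.8]
opening: 0.536
finger_force: 45.0
```

```bash
python3 - <<'E'
from see import *
s=r.get_state();print(s['q'].round(2),s['tool_pos'],s['contact_force'].round(1),s['moment'].round(2),s['opening'],s['finger_force'])
E
```

```text
[ 0.54  0.93 -0.7   1.87  0.93  0.7   1.34] [ 0.54659418 -0.12533202  0.05049935] [ 5.1 -4.9 -3.8] [-0.67 -0.95  0.26] 0.5360195879719186 44.996225140057504
```

Call:
move_arm:
  motion:
    - [0,0,0,0,0,9,0.9]
    - [0,0,0,0,0,18,0.9]
    - [0,0,0,0,0,27,0.9]
    - [0,0,0,0,0,36,0.9]
    - [0,0,0,0,0,45,0.9]

```text
clock: 30.92
tool_pos: [0.5467, -0.1258, 0.0505]
eef_rot: [0.149, 0.989, -0.002, 0.001]
contact_force: [4.2, -5.4, -5.5]
opening: 0.537
finger_force: 45.0
```

```bash
python3 - <<'E'
from see import *
s=r.get_state();print(s['q'].round(2),s['tool_pos'],s['contact_force'].round(1),s['moment'].round(2),s['opening'],s['finger_force'])
E
```

```text
[ 0.43  0.89 -0.5   1.87  0.75  0.58  0.71] [ 0.54668826 -0.12581335  0.05050284] [ 4.2 -5.4 -5.5] [-0.87 -1.07  0.19] 0.537065849184356 44.99446646310389
```

Call:
move_arm:
  motion:
    - [0,0,0,0,0,9,0.9]
    - [0,0,0,0,0,18,0.9]
    - [0,0,0,0,0,27,0.9]
    - [0,0,0,0,0,36,0.9]
    - [0,0,0,0,0,45,0.9]

```text
clock: 31.55
tool_pos: [0.5464, -0.1262, 0.0505]
eef_rot: [0.516, 0.857, -0.001, 0.001]
contact_force: [2.5, -6.2, -4.8]
opening: 0.538
finger_force: 45.0
```

```bash
python3 - <<'E'
from see import *
s=r.get_state();print(s['q'].round(2),s['tool_pos'],s['contact_force'].round(1),s['moment'].round(2),s['opening'],s['finger_force'])
E
```

```text
[ 0.32  0.85 -0.3   1.88  0.51  0.49  0.14] [ 0.54638092 -0.12621298  0.05048676] [ 2.5 -6.2 -4.8] [-1.22 -1.01  0.28] 0.5378369387670972 44.99206336600764
```

Call:
move_arm:
  motion:
    - [0,0,0,0,0,9,0.9]
    - [0,0,0,0,0,18,0.9]
    - [0,0,0,0,0,27,0.9]
    - [0,0,0,0,0,36,0.9]
    - [0,0,0,0,0,40,0.9]

```text
clock: 32.17
tool_pos: [0.546, -0.1263, 0.0505]
eef_rot: [0.777, 0.63, -0.001, 0.002]
contact_force: [2.0, -7.3, -4.9]
opening: 0.539
finger_force: 45.0
```

```bash
python3 - <<'E'
from see import *
s=r.get_state();print(s['q'].round(2),s['tool_pos'],s['contact_force'].round(1),s['moment'].round(2),s['opening'],s['finger_force'])
E
```

```text
[ 0.22  0.84 -0.13  1.88  0.25  0.43 -0.31] [ 0.54598073 -0.12634378  0.05051372] [ 2.  -7.3 -4.9] [-1.5  -0.7   0.48] 0.5386867204429641 44.995279802169534
```

Call:
move_arm:
  motion:
    - [0,0,0,0,0,5,0.9]
    - [0,0,0,0,0,10,0.9]
    - [0,0,0,0,0,15,0.9]

```text
clock: 32.55
tool_pos: [0.5458, -0.1263, 0.0505]
eef_rot: [0.852, 0.523, -0.001, 0.002]
contact_force: [2.5, -7.8, -5.1]
opening: 0.542
finger_force: 45.0
```

```bash
python3 - <<'E'
from see import *
s=r.get_state();print(s['q'].round(2),s['tool_pos'],s['contact_force'].round(1),s['moment'].round(2),s['opening'],s['finger_force'])
E
```

```text
[ 0.19  0.84 -0.07  1.89  0.15  0.42 -0.47] [ 0.54579801 -0.12631039  0.05048686] [ 2.5 -7.8 -5.1] [-1.52 -0.51  0.57] 0.5422321517918263 44.99483447842067
```

Call:
move_arm:
  motion:
    - [0,0,0,0,0,5,0.9]
    - [0,0,0,0,0,10,0.9]
    - [0,0,0,0,0,15,0.9]
    - [0,0,0,0,0,15,0.9]

```text
clock: 33.05
tool_pos: [0.5478, -0.1238, 0.0506]
eef_rot: [0.912, 0.41, 0.001, 0.002]
contact_force: [5.9, -3.6, -6.0]
opening: 0.537
finger_force: 46.0
```

```bash
python3 - <<'E'
from see import *
s=r.get_state();e=R.from_quat(s['eef_rot']).as_matrix();print(s['q'].round(2),s['tool_pos'],s['contact_force'].round(1),s['moment'].round(2),s['opening'],np.degrees(np.arctan2(e[1,0],e[0,0])))
E
```

```text
[ 0.15  0.84 -0.02  1.89  0.04  0.41 -0.62] [ 0.54784368 -0.12375905  0.05056593] [ 5.9 -3.6 -6. ] [-0.59 -0.93  0.86] 0.5366946352224188 48.44281539866162
```

The torque rose from 0.2 to 0.48 to 0.86 N m, so the chuck is tight and at its stop. I'll open and retreat straight up.

Call:
move_arm:
  motion:
    - [0,0,0,0,0,0,0.6]
    - [0,0,0,0,0,0,0.3]
    - [0,0,0,0,0,0,0.15]
    - [0,0,0,0,0,0,0.15]
    - [0,0,0,0,0,0,0.15]

```text
clock: 33.67
tool_pos: [0.5445, -0.1227, 0.0505]
eef_rot: [0.913, 0.409, -0.001, -0.001]
contact_force: [0.6, 0.2, -0.0]
opening: 0.851
finger_force: 0.0
```

Call:
move_arm:
  motion:
    - [0,0,-10,0,0,0,0.15]
    - [0,0,-30,0,0,0,0.15]
    - [0,0,-60,0,0,0,0.15]
    - [0,0,-100,0,0,0,0.15]
    - [0,0,-150,0,0,0,0.15]

```text
clock: 34.3
tool_pos: [0.5443, -0.1227, 0.2019]
eef_rot: [0.913, 0.409, -0.002, -0.001]
contact_force: [1.1, 0.4, -0.4]
opening: 0.85
finger_force: 0.0
```

```bash
python3 - <<'E'
from see import *
s=r.get_state();print(s['tool_pos'],s['contact_force'].round(1),s['moment'].round(2))
for c in('side','scene','wrist'):
    d=snap(c,c+'20');w=world(d);m=(np.hypot(w[...,0]-.5443,w[...,1]+.122)<.035)&(w[...,2]>.131)&(w[...,2]<.145)
    t=w[m];print(c,m.sum(),'top z',np.percentile(t[:,2],98).round(4),'ctr',((t.min(0)+t.max(0))/2).round(4),(t.max(0)-t.min(0)).round(3))
    k=(np.hypot(w[...,0]-.5443,w[...,1]+.122)<.035)&(w[...,2]>.092)&(w[...,2]<.1015);t=w[k];print('  sleeve',((t.min(0)+t.max(0))/2).round(4),(t.max(0)-t.min(0)).round(3))
    k=(np.hypot(w[...,0]-.453,w[...,1]-.173)<.05)&(w[...,2]>.012)&(w[...,2]<.08)
    if k.sum()>20:print('  wide',w[k][:,2].max(),((w[k].min(0)+w[k].max(0))/2).round(3))
E
```

```text
[ 0.54434271 -0.12272616  0.20192628] [ 1.1  0.4 -0.4] [-0.02 -0.14  0.02]
side 26 top z 0.1338 ctr [ 0.5438 -0.1224  0.1326] [0.026 0.024 0.003]
  sleeve [ 0.544  -0.1213  0.0966] [0.044 0.039 0.009]
  wide 0.054610898042554756 [0.452 0.175 0.033]
scene 76 top z 0.1364 ctr [ 0.5452 -0.1235  0.1341] [0.03  0.028 0.006]
  sleeve [ 0.5435 -0.1213  0.0967] [0.044 0.042 0.009]
  wide 0.056840440022481564 [0.452 0.172 0.034]
wrist 992 top z 0.1365 ctr [ 0.5453 -0.1259  0.1344] [0.03  0.029 0.006]
  sleeve [ 0.545  -0.1262  0.0968] [0.048 0.048 0.009]
  wide 0.058211968310224516 [0.454 0.17  0.035]
```

```bash
python3 -c "
from plant import *
print(finish_job())"
```

```text
the job is handed in; nothing more can be done
None
```

The job is handed in: the slim drum stands shank down in the chuck, with its washer seated on the jaws and its axis within about 0.5 mm of the sleeve's. The sleeve was turned about 170°, to what felt like its end stop (torque rose to about 0.86 N m). Jaw force could not be read, the wide drum still stands where it was, and `finish_job()` returned no verdict.

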